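Reunite two split embedding moulds and clamp them

TASK

Put each upper mould half from the sloping draining stand back on the lower half it was made with, the right way round, so that it sits fully home and flush. When both are home, pull the spring-loaded clamp bar up by its upright grip, swing it round until it lies along the row over both moulds, let it down so that it holds them, and let go. Leave everything else on the bench where it stands.

Things in the scene. Friction and masses are not known exactly. Their poses are not given: they have to be found in the camera images.
- upper_wide_centre (a point): Upper mould half: one 28 mm wide tongue at +x, one 12 mm at -x. This point: centre of the 50 x 50 x 22 mm aluminium body, 11 mm above its flat parting face. x: along the tongues, y: across (grip the plain side faces 50 mm apart), z: out of its back. The tongues stick out 8 mm past the body, seen from above as tabs, and hang 14 mm below the parting face, last 5 mm tapered. Loose, 170 g.
- upper_fork_centre (a point): Upper mould half: two 10 mm tongues at +x (y = -15, 15 mm), one 12 mm at -x. This point: centre of the 50 x 50 x 22 mm aluminium body, 11 mm above its flat parting face. x: along the tongues, y: across (grip the plain side faces 50 mm apart), z: out of its back. The tongues stick out 8 mm past the body, seen from above as tabs, and hang 14 mm below the parting face, last 5 mm tapered. Loose, 170 g.
- lower_wide_seat (a point): Lower mould half for the wide tongue: one 31 mm slot in its +x end, one 15 mm in its -x end. This point: centre of its top (parting) face; z up, x along the row. Fixed aluminium block 66 (x) x 50 x 30 mm high. Home: the upper's x points the same way as this x, its centre is 11 mm above this point. Slots 18 mm deep, 1.5 mm play each side of the tongues.
- lower_fork_seat (a point): Lower mould half for the fork: two 13 mm slots in its +x end (y = -15, 15 mm), one 15 mm in its -x end. This point: centre of its top (parting) face; z up, x along the row. Fixed aluminium block 66 (x) x 50 x 30 mm high. Home: the upper's x points the same way as this x, its centre is 11 mm above this point. Slots 18 mm deep, 1.5 mm play each side of the tongues.
- clamp_grip (a point): Centre of the clamp's upright steel grip plate, 36 mm (its x) x 12 mm (its y) x 38 mm high, on the post midway between the lower halves, 93 mm above the bench at rest. Grip it across y. The bar below (124 x 18 x 12 mm, centred) also lies along x; its top is 31 mm below this point. Turns with the clamp about the vertical through this point.
- clamp_lift (a joint): Height of the clamp above its rest, m, 0 to 0.030. A spring and weight pull it down: about 5 N at 0, 8 N at 0.02. At 0 the bar's underside is 50 mm above the bench, 10 mm below the backs of seated uppers (60 mm): raise it about 20 mm to swing it over them. Resting on both moulds it reads 0.010.
- clamp_swing (a joint): Swing of the clamp, rad, growing counter-clockwise from above: 0 to 0.25 at the start (bar across the row, clear of both moulds), 1.4 at its stop, where the bar lies along the row over both moulds. Slight friction, stays where left. It swings freely at any height if nothing is in its way.
- fixture: Fixed steel plate 250 x 92 x 8 mm that carries both lower halves, 75 mm either side of the clamp post; which of them is nearer the robot varies. Origin under its centre, on the post's axis; x along the row, away from the robot.
- stand: Fixed white draining stand, foot 130 x 170 mm, origin under its centre. The two uppers lie back-up on its two pads, either on either, sloping 0.5 rad (29 deg), their +x end the high end, farther from the robot, its tongues hooked over the top of the pad: lift each square off the slope by 20 mm or more.
- pad0 (a point): Centre of the top of one of the stand's two white pads, 85 mm above the bench, 50 mm to the right (y -50 mm) of the stand's centre. Each pad is 44 mm wide, narrower than the 50 mm upper on it, and 24 mm thick, open at the sides, so fingertips may reach 15 mm past the parting face.
- pad1 (a point): Centre of the top of one of the stand's two white pads, 85 mm above the bench, 50 mm to the left (y +50 mm) of the stand's centre; same as the other.
- dish: Bystander, to be left alone: closed petri dish, 60 mm across, 14 mm high; origin under its centre.
- vial: Bystander, to be left alone: small amber vial, 26 mm across, 45 mm high, standing in the gap between the draining stand and the fixture; origin under its centre.
- reagent: Bystander, to be left alone: amber reagent bottle, 68 mm across, 150 mm high; origin under its centre.
- tip_box: Bystander, to be left alone: blue pipette-tip box, 85 x 120 x 55 mm; origin under its centre.
- beaker: Bystander, to be left alone: glass beaker, 68 mm across, 85 mm high; origin under its centre.
- tweezers: Bystander, to be left alone: steel tweezers lying flat, 110 mm long; origin under its centre.
- driver: Bystander, to be left alone: small screwdriver lying flat; origin under its centre.
Not all that is in view belongs to the job. What is shaped like the part that bears upper_wide_centre but brown is not meant.

How it is judged:
On the way, in this order (a step that is already met when the one before it is completed fails the run):
1. one upper half is home on its own lower half (((z of upper_wide_centre in the frame of lower_wide_seat between 0.0085 and 0.0135 m and x of upper_wide_centre in the frame of lower_wide_seat between -0.0035 and 0.0035 m and y of upper_wide_centre in the frame of lower_wide_seat between -0.0035 and 0.0035 m and angle between upper_wide_centre's own z axis and vertical below 0.07 rad) or (z of upper_fork_centre in the frame of lower_fork_seat between 0.0085 and 0.0135 m and x of upper_fork_centre in the frame of lower_fork_seat between -0.0035 and 0.0035 m and y of upper_fork_centre in the frame of lower_fork_seat between -0.0035 and 0.0035 m and angle between upper_fork_centre's own z axis and vertical below 0.07 rad))), for 0.2 s.
2. both upper halves are home on their own lower halves and let go, the clamp bar still swung aside (z of upper_wide_centre in the frame of lower_wide_seat between 0.0085 and 0.0135 m and x of upper_wide_centre in the frame of lower_wide_seat between -0.0035 and 0.0035 m and y of upper_wide_centre in the frame of lower_wide_seat between -0.0035 and 0.0035 m and angle between each of upper_wide_centre, upper_fork_centre's own z axis and vertical below 0.07 rad and z of upper_fork_centre in the frame of lower_fork_seat between 0.0085 and 0.0135 m and x of upper_fork_centre in the frame of lower_fork_seat between -0.0035 and 0.0035 m and y of upper_fork_centre in the frame of lower_fork_seat between -0.0035 and 0.0035 m and contact force between the fingers and upper_wide below 0.1 N and contact force between the fingers and upper_fork below 0.1 N and value of joint clamp_swing below 0.5 rad), for 0.2 s.
3. the clamp bar is pulled up clear of the moulds (z of upper_wide_centre in the frame of lower_wide_seat between 0.0085 and 0.0135 m and x of upper_wide_centre in the frame of lower_wide_seat between -0.0035 and 0.0035 m and y of upper_wide_centre in the frame of lower_wide_seat between -0.0035 and 0.0035 m and angle between each of upper_wide_centre, upper_fork_centre's own z axis and vertical below 0.07 rad and z of upper_fork_centre in the frame of lower_fork_seat between 0.0085 and 0.0135 m and x of upper_fork_centre in the frame of lower_fork_seat between -0.0035 and 0.0035 m and y of upper_fork_centre in the frame of lower_fork_seat between -0.0035 and 0.0035 m and value of joint clamp_lift above 0.0105 m and value of joint clamp_swing below 1 rad), for 0.05 s.
At the end, for the whole second after the job is handed in: Each upper half is at rest on its own lower half (within 3.5 mm sideways, 2.5 mm in height, level within 4 degrees); the clamp bar is within 0.15 rad of its stop, lies down over the backs of both (lift 8 to 12.5 mm) and bears on them (z of upper_wide_centre in the frame of lower_wide_seat between 0.0085 and 0.0135 m and x of upper_wide_centre in the frame of lower_wide_seat between -0.0035 and 0.0035 m and y of upper_wide_centre in the frame of lower_wide_seat between -0.0035 and 0.0035 m and angle between each of upper_wide_centre, upper_fork_centre's own z axis and vertical below 0.07 rad and z of upper_fork_centre in the frame of lower_fork_seat between 0.0085 and 0.0135 m and x of upper_fork_centre in the frame of lower_fork_seat between -0.0035 and 0.0035 m and y of upper_fork_centre in the frame of lower_fork_seat between -0.0035 and 0.0035 m and linear speed of each of upper_wide, upper_fork below 0.02 m/s and value of joint clamp_swing above 1.25 rad and value of joint clamp_lift between 0.008 and 0.0125 m and (contact force between clamp_swing and upper_wide above 0.5 N or contact force between clamp_swing and upper_fork above 0.5 N)); the robot touches nothing.
It fails at once if something else on the bench is pushed more than 30 mm or (standing things) knocked over (distance of any of dish, vial, reagent, tip_box, beaker, tweezers, driver from where it was at the start of the episode above 0.03 m or angle between any of vial, reagent, beaker's own z axis and vertical above 0.5 rad).
It also fails if it takes over 64 s, if anything falls off the work surface, if the arm or the gripper's body presses on something with over 40 N, if the wrist force passes 120 N, or if a joint passes its speed limit or range.

ROBOT

A 6-joint arm with a two-finger parallel gripper is mounted at the origin on the work surface. World frame = base frame: x ahead of the robot, y to its left, z up, the work surface at z = 0. Lengths are in m, angles in rad, forces in N, time in s.
With the tool pointing down it reaches from about 0.35 to 0.85 m from the base axis. Payload 8.1 kg.
Tool frame: the origin (TCP) lies on the mounting face of the last link; the fingertips stand 186 mm ahead of it and the grasp point (between the pads) lies 167 mm ahead of it (arm.tips_ahead is the distance from the TCP to the fingertips, in m); z points along the fingers, y is the direction in which the jaws open and shut (so a half turn about z gives the same grasp; the last joint's range is limited). The gripper opens to 93 mm and grips with 3 to 60 N. Pads are 15 mm wide; open, the fingers measure 128 mm over their backs; the gripper's body (75 mm by 188 mm) begins 65 mm behind the grasp point.
Start: joints at [-1.211, 0.13, 1.488, -0, 1.523, -0.085], TCP at [0.258, -0.542, 0.405] pointing down, gripper open.
Joint ranges: [-2.96, 2.96], [-0.89, 2.26], [0.02, 2.5], [-1.34, 4.48], [0, 2.73], [-2.66, 2.66]. Speed limits (rad/s): [2.39, 2.39, 2.79, 3.14, 3.14, 3.14].

INTERFACE

Orientations are given as a unit quaternion [w, x, y, z].
In Python, from cell import arm gives the robot as it stands.
- The arm moves only by the tool step_arm, never from a script. Its argument "commands" is a list of rows, each a list of 4 numbers: the shift along the tool's x, y, z as a fraction of full scale, then the turn about the tool's z as a fraction of full scale. In form: [[x, y, z, spin], ...]. A call has 1 to 5 rows; each row is the pose to reach, as a shift and turn from the pose commanded when the call began, along the tool's axes at that moment; what a row does not reach only later rows make up. Full scale, the value 1, is 200 mm for a shift and 90 degrees for a turn. A row lasts 1/8 s, in which the tool goes at most 62.5 mm and 10.7 degrees, less where a joint would pass 70% of its speed; a pose out of reach is approached as far as the arm can. A call with a number of a shift or a turn outside -1 to 1 is refused whole. A call with a gripper value outside its range is refused whole. "grip" is the finger opening in mm, from 0 to 93, set as the call begins (left out, the last holds). The fingers move at their own pace and stop on an object; the grip force is fixed at half the most. Time passes only in rows, so rows that repeat a pose let the fingers close. It gives the time, the measured TCP pose, the force and the opening at its end, in the units of the state.
- arm.get_state(): the state, without advancing time (a new reading comes with each control period).
- arm.capture(name): name is "scene" or "top" or "wrist"; returns a dict with "image" (480x640x3 uint8, red, green, blue), "fov_y" (degrees; the focal length in pixels is half the picture's height over the tangent of half this angle, whatever the lens; pixels are square), "cx", "cy" (the principal point, pixels), "xyz" and "attitude" of the camera in the world. Camera axes: x right, y up, looking along -z (the intrinsics and any distortion apply to the point x, -y, -z); pixel columns grow to the right and rows downward; lengths in m; the calibration is good to about 2 mm. A picture is of the moment at which its call begins. There is no depth.
- arm.sign_off(): hands the job in, once; it reports no verdict.
Trained networks look in a picture, given as the dict that the camera call returned (one of the last four; its "shot" number tells which), for a name from the list of things; names that differ only in an ending like _2 or _b are one class to them, and where a whole thing is asked for, a point or a joint stands for the part that bears it (a point fixed in the world has none). Each returns a list of dicts, best first, with "p" (0 to 1); they miss things now and then, are a little off and sometimes report something else, mostly with a low value. They report only what shows in the picture. A call takes as long as a camera call. They do not tell look-alikes from the thing itself.
- arm.masks_of(picture, name): "region" (480x640 bool, what is visible of it) and "rect" ([left, top, right, bottom] in pixels, round what is visible of it).
The state is a dict: "clock": time; "q": joint angles; "dq": joint speeds; "joint_efforts": joint torques, N m; "tcp_pos": TCP position; "orientation": TCP orientation; "ft_force": force on the tool from outside, world axes, zero at the start; "torque": the same for the moment, N m; "finger_gap": opening from 0.0 (shut) to 1.0 (fully open).
Only numpy, scipy, OpenCV 4.12 (cv2) and the standard library are available. Lean on these libraries where they do the work, as an engineer would, in place of code of your own. Each camera call takes 0.05 s, during which the arm holds its last target. There are 200 camera calls.

## Working session

There is one attempt and no reset: what is moved stays moved. The work goes in short steps, Python scripts to look and compute and a tool call to move; the robot and the scene stay as the last step left them, time stands still between calls to the robot, and variables do not carry over. Pictures are saved under pics/ and viewed, on a budget of 10 in all, crops included, one or two more only if the job needs it, and the job is handed in when it is done.

Besides the shell and the picture viewer there is one more tool, called as name(argument=value, ...), one argument or row to a line, values as JSON. step_arm: Moves the arm, as the interface text tells. Its arguments: {"type":"object","properties":{"commands":{"type":"array"},"grip":{"type":"number"}},"required":["commands"]}

```bash
ls; mkdir -p pics; python3 - <<'E'
from cell import arm
import cv2
print(arm.get_state())
for n in ("scene","top","wrist"):
    c=arm.capture(n); cv2.imwrite(f"pics/{n}0.png",c["image"][:,:,::-1])
    print(n,{k:v for k,v in c.items() if k!="image"})
E
```

```text
pics
{'clock': 0.0, 'q': array([-1.21138580e+00,  1.31126745e-01,  1.48924371e+00,  2.96440855e-05,
        1.52297014e+00, -8.54051114e-02]), 'dq': array([ 0.0012457 , -0.00139249,  0.00064378,  0.00017277, -0.00010459,
        0.00073967]), 'joint_efforts': array([ 1.09806719e-03, -5.59842718e+01, -4.91751659e+01,  7.70762167e-02,
        3.58129630e-02, -1.19093434e-04]), 'tcp_pos': array([ 0.25812089, -0.54139961,  0.40372724]), 'orientation': array([-8.67800303e-04,  9.75368950e-01,  2.20577985e-01, -1.04695968e-04]), 'ft_force': array([ 0.23570805,  0.0629944 , -0.49056653]), 'torque': array([-0.0028164 , -0.05911453, -0.07899276]), 'finger_gap': 0.9993079953597699}
scene {'fov_y': 55.58752068579185, 'cx': 329.152178870478, 'cy': 244.57596651040487, 'xyz': array([1.04322949, 0.48203659, 0.70062477]), 'attitude': array([0.32558186, 0.14316834, 0.38355155, 0.85228369]), 'shot': 1}
top {'fov_y': 42.513106420341984, 'cx': 316.4852049019165, 'cy': 235.0790312738256, 'xyz': array([ 0.36480007, -0.05608356,  1.28794376]), 'attitude': array([-0.69729776, -0.07251935,  0.05052092,  0.71131175]), 'shot': 2}
wrist {'fov_y': 69.53774985492282, 'cx': 316.5276212488464, 'cy': 242.76587846634217, 'xyz': array([ 0.32730742, -0.50866319,  0.38235602]), 'attitude': array([ 0.83779796, -0.11683425,  0.07472624, -0.52807228]), 'shot': 3}
```

View pics/top0.png

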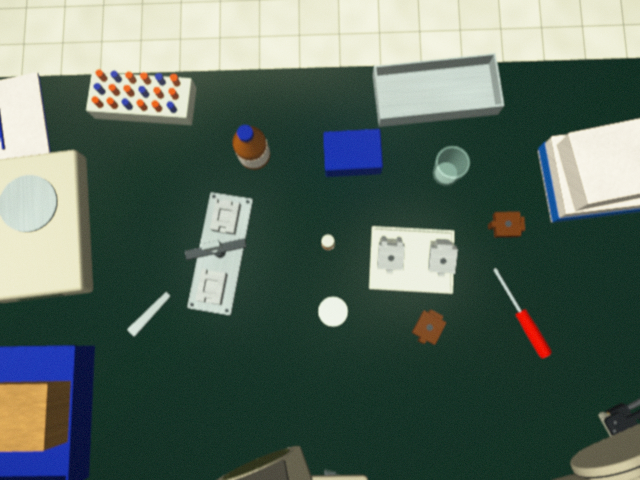

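View pics/scene0.png

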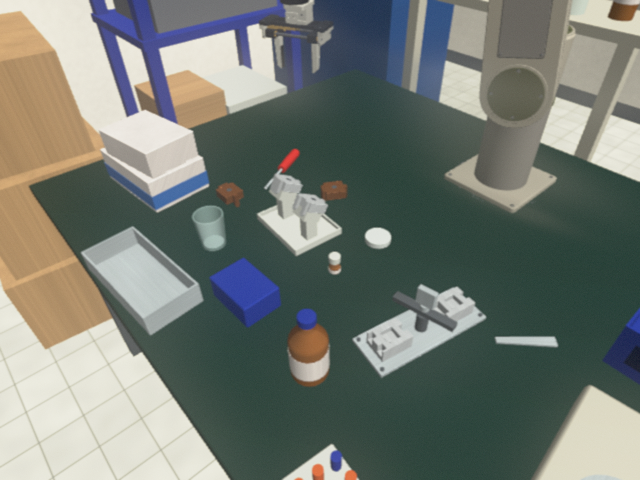

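```bash
cat > h.py <<'E'
import numpy as np, cv2
from scipy.spatial.transform import Rotation as R
from cell import arm
def Rc(c): q=c["attitude"]; return R.from_quat([q[1],q[2],q[3],q[0]]).as_matrix()
def foc(c): return 240/np.tan(np.radians(c["fov_y"])/2)
def proj(c,P):
    p=(np.atleast_2d(P)-c["xyz"])@Rc(c); f=foc(c)
    return np.c_[c["cx"]+f*p[:,0]/-p[:,2], c["cy"]-f*p[:,1]/-p[:,2]]
def ray(c,uv,z):
    uv=np.atleast_2d(uv); f=foc(c)
    d=np.c_[(uv[:,0]-c["cx"])/f,-(uv[:,1]-c["cy"])/f,-np.ones(len(uv))]@Rc(c).T
    return c["xyz"]+d*((z-c["xyz"][2])/d[:,2])[:,None]
def tool():
    s=arm.get_state(); q=s["orientation"]; M=R.from_quat([q[1],q[2],q[3],q[0]]).as_matrix()
    return s["tcp_pos"],M,s
def plan(target,yaw=None):
    """mm shift along tool axes & spin deg to bring TCP to target with tool-x yaw"""
    p,M,s=tool(); d=M.T@(np.array(target)-p)
    y0=np.arctan2(M[1,0],M[0,0]); out=d/0.2
    sp=0 if yaw is None else -np.degrees((yaw-y0+np.pi)%(2*np.pi)-np.pi)/90
    return np.round(np.r_[out,sp],4), "yaw0 %.4f q6 %.2f"%(y0,s["q"][5])
def save(n,img): cv2.imwrite(f"pics/{n}.png",img[:,:,::-1])
E
python3 - <<'E'
from h import *
c=arm.capture("top")
for n in ["fixture","stand","upper_wide_centre","upper_fork_centre","lower_wide_seat","lower_fork_seat","clamp_grip","clamp_lift","vial","dish","reagent","tip_box","beaker"]:
    for d in arm.masks_of(c,n)[:4]:
        m=d["region"]; v,u=np.nonzero(m)
        r=cv2.minAreaRect(np.c_[u,v].astype(np.float32))
        print(n,round(d["p"],2),d["rect"],m.sum(),"min",np.round(r[0],1),np.round(r[1],1),round(r[2],1), np.round(ray(c,r[0],0.0)[0],3))
p,M,s=tool(); w=arm.capture("wrist")
print(M.T@(w["xyz"]-p), M.T@Rc(w))
E
```

```text
fixture 0.83 [184.2, 190.8, 251.1, 312.8] 3419 min [214.9 252. ] [ 56.5 119.3] 12.0 [0.56  0.199 0.   ]
fixture 0.19 [432.7, 147.2, 469.2, 186.5] 1061 min [449.3 165.8] [32.5 40.3] 45.0 [ 0.737 -0.306  0.   ]
stand 0.79 [370.3, 229.0, 451.4, 292.8] 3576 min [411.7 260.5] [83.7 63.8] 3.0 [ 0.533 -0.216  0.   ]
upper_wide_centre 0.97 [427.2, 238.5, 455.2, 278.0] 899 min [442.4 257.4] [28.1 37.5] 5.2 [ 0.539 -0.281  0.   ]
upper_wide_centre 0.88 [414.5, 308.4, 445.2, 348.3] 811 min [428.5 328. ] [26.8 35.3] 26.6 [ 0.393 -0.245  0.   ]
upper_wide_centre 0.74 [489.9, 210.7, 528.4, 237.0] 764 min [506.  224.5] [25. 36.] 90.0 [ 0.605 -0.417  0.   ]
upper_wide_centre 0.5 [495.3, 269.7, 551.8, 358.0] 796 min [521.1 313. ] [100.5  13.5] 59.0 [ 0.42  -0.435  0.   ]
upper_fork_centre 0.75 [376.1, 233.3, 406.4, 276.4] 829 min [390.6 254.8] [26.7 36.7] 3.8 [ 0.546 -0.173  0.   ]
upper_fork_centre 0.22 [322.0, 128.9, 382.6, 174.5] 2590 min [353.  152.5] [46.2 58.5] 87.4 [ 0.772 -0.1    0.   ]
upper_fork_centre 0.18 [426.6, 240.5, 454.9, 278.5] 863 min [441.9 257.7] [27.6 37. ] 9.5 [ 0.538 -0.28   0
[... 954 characters left out ...]
  ]
dish 0.61 [317.8, 299.3, 348.7, 325.2] 660 min [333. 312.] [28. 28.] 90.0 [ 0.429 -0.049  0.   ]
dish 0.49 [432.7, 148.6, 469.5, 187.2] 1129 min [449.5 165.5] [33.9 41. ] 45.0 [ 0.737 -0.306  0.   ]
reagent 0.71 [236.8, 125.9, 269.9, 168.7] 1237 min [250.9 147.3] [46.1 32.6] 63.4 [0.79  0.122 0.   ]
tip_box 0.6 [322.3, 127.1, 381.4, 175.9] 2578 min [352.8 153. ] [45.3 57.6] 86.8 [ 0.771 -0.099  0.   ]
beaker 0.9 [432.7, 148.4, 468.9, 188.5] 1095 min [449.3 166.3] [33.2 41. ] 45.0 [ 0.736 -0.306  0.   ]
[0.07654539 0.00023345 0.02147394] [[ 9.13588011e-04  9.61498697e-01  2.74807971e-01]
 [ 9.99999563e-01 -9.33590326e-04 -5.80104326e-05]
 [ 2.00781108e-04  2.74807904e-01 -9.61499129e-01]]
```

```bash
python3 -c "
from h import *
print(plan([0.44,-0.22,0.38],0.0))
print(plan([0.44,-0.22,0.38],0.0)[0]*200)"
```

```text
(array([ 1.5125, -1.0605,  0.1237,  0.2832]), 'yaw0 0.4448 q6 -0.09')
[ 302.5  -212.1    24.74   56.64]
```

step_arm(
  commands=[
    [0.25, -0.17, 0.02, 0],
    [0.5, -0.35, 0.04, 0],
    [0.75, -0.52, 0.06, 0],
    [0.98, -0.69, 0.08, 0],
  ],
)

```text
clock: 1.4
tcp_pos: [0.3764, -0.3309, 0.3888]
orientation: [0.0, 0.975, 0.221, 0.0]
ft_force: [0.5, -0.3, -0.3]
finger_gap: 1.0
```

step_arm(
  commands=[
    [0.25, -0.17, 0.02, 0.1],
    [0.45, -0.3, 0.04, 0.2],
    [0.53, -0.37, 0.044, 0.283],
    [0.53, -0.37, 0.044, 0.283],
  ],
)

```text
clock: 1.9
tcp_pos: [0.4401, -0.219, 0.38]
orientation: [-0.0, 1.0, 0.002, 0.0]
ft_force: [-0.5, -0.3, 0.7]
finger_gap: 0.999
```

```bash
python3 - <<'E'
from h import *
p,M,s=tool(); print(p,plan(p,0),s["clock"],s["ft_force"])
c=arm.capture("wrist"); save("w1",c["image"]); np.save("w1.npy",c,allow_pickle=True)
for n in ["stand","upper_wide_centre","upper_fork_centre"]:
    for d in arm.masks_of(c,n)[:3]:
        print(n,round(d["p"],2),d["rect"])
E
```

```text
[ 0.44009198 -0.21900687  0.37995322] (array([0.   , 0.   , 0.   , 0.002]), 'yaw0 0.0031 q6 1.00') 1.9 [-0.46665738 -0.33033977  0.68770189]
stand 0.85 [220.3, 40.7, 409.0, 200.0]
upper_wide_centre 0.74 [336.8, 73.0, 423.0, 180.4]
upper_wide_centre 0.58 [303.1, 231.5, 372.5, 299.9]
upper_fork_centre 0.57 [195.7, 59.9, 278.9, 170.0]
upper_fork_centre 0.17 [222.4, 39.5, 408.2, 198.6]
```

View pics/w1.png

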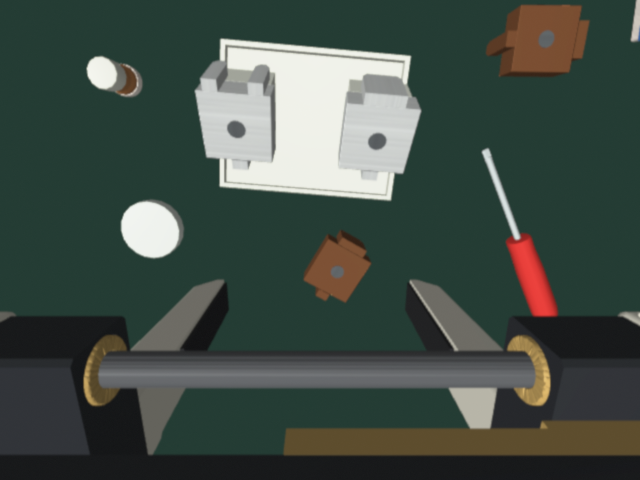

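```bash
python3 - <<'E'
from h import *
c=np.load("w1.npy",allow_pickle=True).item(); im=c["image"]
hsv=cv2.cvtColor(im,cv2.COLOR_RGB2HSV)
m=((hsv[...,1]<30)&(hsv[...,2]>200)).astype(np.uint8); m[:,:200]=0; m[:,430:]=0; m[215:]=0
m=cv2.morphologyEx(m,cv2.MORPH_CLOSE,np.ones((9,9)))
g=cv2.cvtColor(im,cv2.COLOR_RGB2GRAY)
for z in (0,.008,.012):
    P=ray(c,[(221,39),(411,56),(391,200),(220,187)],z)[:,:2]
    d=np.roll(P,-1,0)-P
    print(z,P.mean(0).round(4),np.linalg.norm(d,axis=1).round(4),np.arctan2(d[:,1],d[:,0]).round(3))
for (u,v) in [(236,129),(377,141)]:
    s=g[v-13:v+14,u-13:u+14]; k=(s<130).astype(np.uint8)
    n,l,st,ce=cv2.connectedComponentsWithStats(k); i=l[13,13]
    px=ce[i]+[u-13,v-13]; print(px,st[i], ray(c,px,0.085+.022*np.cos(.5)))
E
```

```text
0 [ 0.5351 -0.2133] [0.177  0.1356 0.1776 0.1363] [-1.647  3.067  1.499 -0.079]
0.008 [ 0.5347 -0.2134] [0.1731 0.1325 0.1737 0.1333] [-1.647  3.067  1.499 -0.079]
0.012 [ 0.5345 -0.2135] [0.1711 0.131  0.1717 0.1317] [-1.647  3.067  1.499 -0.079]
[235.94954128 129.07798165] [  5   5  17  17 218] [[ 0.52651448 -0.16246823  0.10430682]]
[376.82125604 140.96618357] [  5   6  17  15 207] [[ 0.5189434  -0.26136312  0.10430682]]
```

step_arm(
  commands=[
    [0.03, -0.3, -0.1, 0],
    [0.06, -0.6, -0.2, 0],
    [0.1, -0.9, -0.3, 0],
    [0.15, -1.0, -0.35, 0],
  ],
)

```text
clock: 2.6
tcp_pos: [0.4695, -0.0187, 0.4516]
orientation: [-0.0, 1.0, 0.001, 0.001]
ft_force: [0.4, -0.4, 0.4]
finger_gap: 1.001
```

step_arm(
  commands=[
    [0, -0.3, 0, 0],
    [0, -0.6, 0, 0],
    [0, -0.9, 0, 0],
    [0, -1.0, 0, 0],
    [0, -1.0, 0, 0],
  ],
)

```text
clock: 3.22
tcp_pos: [0.4696, 0.1801, 0.4498]
orientation: [0.0, 1.0, 0.001, -0.0]
ft_force: [-0.9, -1.0, 0.9]
finger_gap: 1.0
```

```bash
python3 - <<'E'
from h import *
p,M,s=tool(); print(p,plan(p,0),s["clock"],s["dq"].round(3))
c=arm.capture("wrist"); np.save("w2.npy",c,allow_pickle=True)
save("w2",c["image"])
for n in ["fixture","lower_wide_seat","lower_fork_seat"]:
    for d in arm.masks_of(c,n)[:3]:
        print(n,round(d["p"],2),d["rect"])
E
```

```text
[0.46964562 0.18010259 0.44981657] (array([0.    , 0.    , 0.    , 0.0016]), 'yaw0 0.0026 q6 1.83') 3.225 [-0.04  -0.014  0.012 -0.013  0.006 -0.017]
fixture 0.63 [249.7, 5.3, 373.7, 240.6]
lower_wide_seat 0.95 [274.9, 166.8, 323.0, 231.5]
lower_wide_seat 0.65 [247.7, 109.8, 371.3, 151.8]
lower_fork_seat 0.84 [296.9, 16.7, 354.2, 98.0]
```

View pics/w2.png

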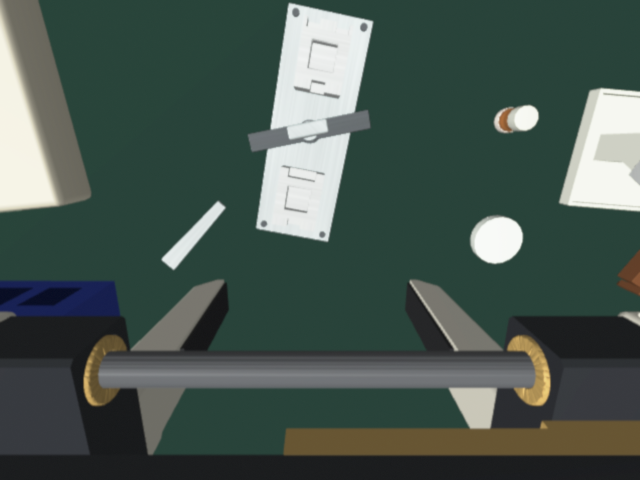

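```bash
cat >> h.py <<'E'
def quad(c,roi,z):
    """4 subpixel corners of a bright low-saturation blob by line fits to hull sides"""
    u0,v0,u1,v1=roi; im=c["image"][v0:v1,u0:u1].astype(int)
    m=((im.min(2)>110)).astype(np.uint8)
    m=cv2.morphologyEx(m,cv2.MORPH_CLOSE,np.ones((15,15)))
    n,l,st,ce=cv2.connectedComponentsWithStats(m); i=1+np.argmax(st[1:,4])
    cs,_=cv2.findContours((l==i).astype(np.uint8),cv2.RETR_EXTERNAL,cv2.CHAIN_APPROX_NONE)
    return m,max(cs,key=len)[:,0]+[u0,v0]
def fitrect(c,pts,z,L,W,x0):
    """fit world rect (cx,cy,yaw) of L x W to contour points on plane z, robust"""
    from scipy.optimize import least_squares
    P=ray(c,pts,z)[:,:2]
    def res(p):
        d=P-p[:2]; x=d@[np.cos(p[2]),np.sin(p[2])]; y=d@[-np.sin(p[2]),np.cos(p[2])]
        a=np.abs(x)-p[3]/2; b=np.abs(y)-p[4]/2
        return np.where(np.abs(a)<np.abs(b),a,b)
    r=least_squares(res,list(x0)+[L,W],loss="soft_l1",f_scale=0.0007)
    return r.x,np.median(np.abs(res(r.x)))
E
python3 - <<'E'
from h import *
c=np.load("w2.npy",allow_pickle=True).item()
m,pts=quad(c,(245,0,380,250),0.008)
print(fitrect(c,pts,0.008,.25,.092,[.56,.2,-.14]), ray(c,[(289,3),(373,20),(328,241),(257,228)],.008).round(4))
t=arm.capture("top"); np.save("t.npy",t,allow_pickle=True)
m,pt=quad(t,(180,185,258,320),0.008); print(fitrect(t,pt,0.008,.25,.092,[.56,.2,-.14]))
m,pt=quad(t,(366,222,460,297),0.012); print(fitrect(t,pt,0.012,.13,.17,[.534,-.213,-.077]))
p=fitrect(c,pts,0.008,.25,.092,[.56,.2,-.14])[0]
# rectified top face view, x right, y up
s=3.0; W,H=780,330
g=np.array([[0,0],[W,0],[W,H],[0,H]],float)
lx=(g[:,0]-W/2)/s/1000; ly=-(g[:,1]-H/2)/s/1000
X=np.c_[p[0]+lx*np.cos(p[2])-ly*np.sin(p[2]),p[1]+lx*np.sin(p[2])+ly*np.cos(p[2]),np.full(4,.038)]
Hm=cv2.getPerspectiveTransform(proj(c,X).astype(np.float32),g.astype(np.float32))
o=cv2.warpPerspective(c["image"],Hm,(W,H),flags=cv2.INTER_CUBIC)
o=np.clip((o.astype(float)-120)*255/135,0,255).astype(np.uint8); save("r1",o)
E
```

```text
(array([ 0.55903957,  0.18844076, -0.18536407,  0.24913512,  0.09162154]), np.float64(0.0003878258972629528)) [[0.689  0.2097 0.008 ]
 [0.6736 0.1203 0.008 ]
 [0.4283 0.1652 0.008 ]
 [0.4449 0.2542 0.008 ]]
(array([ 0.55839286,  0.18471019, -0.14270328,  0.24808608,  0.08028651]), np.float64(0.005965864201629881))
(array([ 0.53558765, -0.21623875, -0.02770114,  0.154705  ,  0.1917374 ]), np.float64(0.00027210627147405964))
```

View pics/r1.png

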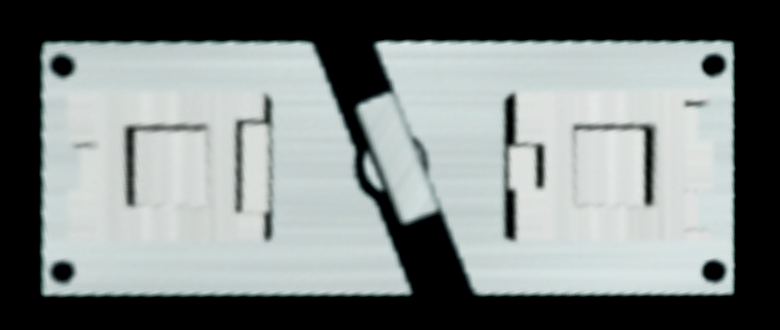

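```bash
python3 -c "
from h import *
print(plan([0.5242,-0.2618,0.36],-0.0767))"
```

```text
(array([0.2755, 2.2002, 0.4504, 0.0478]), 'yaw0 -0.0016 q6 1.83')
```

step_arm(
  commands=[
    [0, 0.3, 0, 0],
    [0, 0.6, 0, 0],
    [0, 0.9, 0, 0],
    [0, 1.0, 0, 0],
  ],
  grip=75,
)

```text
clock: 3.98
tcp_pos: [0.469, -0.0241, 0.4501]
orientation: [0.0, 1.0, -0.002, 0.0]
ft_force: [0.8, 1.2, 0.1]
finger_gap: 0.805
```

step_arm(
  commands=[
    [0.1, 0.3, 0, 0.02],
    [0.2, 0.6, 0, 0.048],
    [0.2, 0.9, 0.1, 0.048],
    [0.2, 1.0, 0.2, 0.048],
  ],
)

```text
clock: 4.47
tcp_pos: [0.5087, -0.2246, 0.4096]
orientation: [0.001, 0.999, -0.04, 0.0]
ft_force: [0.8, 0.3, -0.2]
finger_gap: 0.808
```

```bash
python3 -c "
from h import *
print(plan([0.5242,-0.2618,0.36],-0.0767))"
```

```text
(array([ 0.0922,  0.1792,  0.2483, -0.0019]), 'yaw0 -0.0797 q6 1.14')
```

step_arm(
  commands=[
    [0.09, 0.18, 0.15, 0],
    [0.092, 0.18, 0.248, 0],
    [0.092, 0.18, 0.248, 0],
  ],
)

```text
clock: 4.85
tcp_pos: [0.5241, -0.2577, 0.3582]
orientation: [-0.001, 0.999, -0.038, -0.002]
ft_force: [-1.4, 0.1, 0.2]
finger_gap: 0.808
```

```bash
cat >> h.py <<'E'
def dot(c,guess,z,r=22,thr=130):
    g=cv2.cvtColor(c["image"],cv2.COLOR_RGB2GRAY); u,v=np.round(proj(c,guess)[0]).astype(int)
    s=g[v-r:v+r+1,u-r:u+r+1]; n,l,st,ce=cv2.connectedComponentsWithStats((s<thr).astype(np.uint8))
    o=[(ce[i]+[u-r,v-r],st[i,4]) for i in range(1,n) if st[i,4]>60]
    return (u,v),[(p.round(1),a,ray(c,p,z)[0].round(4)) for p,a in o]
E
python3 - <<'E'
from h import *
p,M,s=tool(); print(p,plan([0.5242,-0.2618,0.36],-0.0767),s["clock"])
c=arm.capture("wrist"); np.save("w3.npy",c,allow_pickle=True); save("w3",c["image"])
print(dot(c,[.519,-.2614,.1043],.1043))
print(plan([0.5242,-0.2618,0.262],-0.0767))
E
```

```text
[ 0.52414212 -0.25766262  0.35820212] (array([ 0.0018,  0.0206, -0.009 ,  0.0001]), 'yaw0 -0.0765 q6 1.10') 4.85
((np.int64(323), np.int64(262)), [(array([323.4, 261. ]), np.int32(149), array([ 0.5196, -0.2618,  0.1043]))])
(array([1.000e-04, 2.260e-02, 4.899e-01, 7.000e-04]), 'yaw0 -0.0756 q6 1.10')
```

step_arm(
  commands=[
    [0.003, 0.024, 0.25, 0],
    [0.003, 0.024, 0.42, 0],
    [0.003, 0.024, 0.49, 0],
    [0.003, 0.024, 0.49, 0],
  ],
)

```text
clock: 5.4
tcp_pos: [0.5256, -0.2619, 0.263]
orientation: [0.0, 0.999, -0.037, 0.0]
ft_force: [0.2, 0.2, 0.5]
finger_gap: 0.802
```

```bash
python3 - <<'E'
from h import *
p,M,s=tool(); print(p,plan([0.5248,-0.2622,0.262],-0.0767),s["clock"],s["ft_force"])
E
```

```text
[ 0.52564075 -0.26193912  0.26301164] (array([-0.0041,  0.0016,  0.0051,  0.0015]), 'yaw0 -0.0744 q6 1.10') 5.4 [0.21608426 0.18722753 0.45616208]
```

step_arm(
  commands=[
    [0, 0, 0, 0],
    [0, 0, 0, 0],
    [0, 0, 0, 0],
    [0, 0, 0, 0],
  ],
  grip=30,
)

```text
clock: 5.9
tcp_pos: [0.5258, -0.2626, 0.2634]
orientation: [0.0, 0.999, -0.038, 0.001]
ft_force: [-1.3, 1.2, 6.5]
finger_gap: 0.538
```

step_arm(
  commands=[
    [-0.024, 0, -0.044, 0],
    [-0.048, 0, -0.088, 0],
    [-0.084, 0, -0.154, 0],
    [-0.12, 0, -0.3, 0],
    [-0.12, 0, -0.5, 0],
  ],
)

```text
clock: 6.52
tcp_pos: [0.5002, -0.2603, 0.3623]
orientation: [-0.001, 0.999, -0.038, -0.001]
ft_force: [0.9, 0.2, -1.3]
finger_gap: 0.536
```

```bash
python3 - <<'E'
from h import *
p,M,s=tool(); print(p,s["clock"],s["ft_force"],s["finger_gap"]*93)
c=arm.capture("wrist"); np.save("w4.npy",c,allow_pickle=True); save("w4",c["image"])
print(plan([0.50,0.058,0.36],-0.1854))
E
```

```text
[ 0.5002417  -0.26027155  0.3623004 ] 6.525 [ 0.87728868  0.16573144 -1.29450815] 49.84647603433967
(array([-0.1297, -1.5909,  0.0432,  0.07  ]), 'yaw0 -0.0755 q6 1.08')
```

View pics/w4.png

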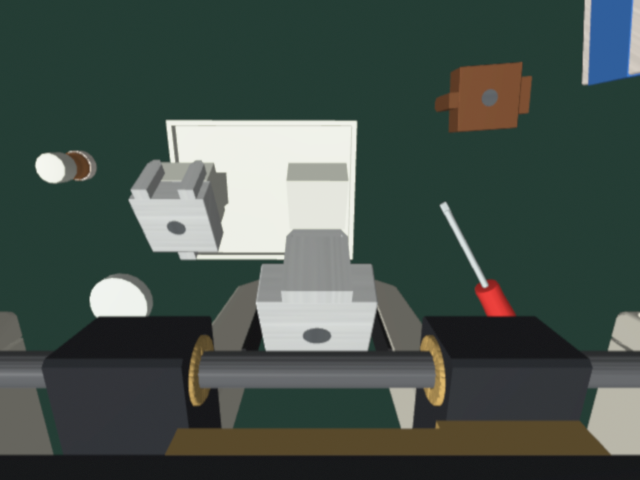

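step_arm(
  commands=[
    [-0.03, -0.3, 0, 0.02],
    [-0.06, -0.6, 0, 0.04],
    [-0.1, -0.85, 0, 0.07],
    [-0.1, -1.0, 0, 0.07],
  ],
)

```text
clock: 7.08
tcp_pos: [0.4958, -0.0576, 0.3626]
orientation: [-0.0, 0.996, -0.092, 0.0]
ft_force: [0.5, -1.0, -1.1]
finger_gap: 0.534
```

```bash
python3 - <<'E'
from h import *
print(plan([0.485,0.058,0.242],-0.1854))
E
```

```text
(array([-1.589e-01, -5.581e-01,  6.031e-01,  6.000e-04]), 'yaw0 -0.1845 q6 1.54')
```

step_arm(
  commands=[
    [-0.08, -0.3, 0, 0],
    [-0.16, -0.55, 0.2, 0],
    [-0.16, -0.558, 0.45, 0],
    [-0.16, -0.558, 0.6, 0],
    [-0.16, -0.558, 0.6, 0],
  ],
)

```text
clock: 7.7
tcp_pos: [0.4839, 0.056, 0.2399]
orientation: [0.0, 0.996, -0.092, -0.003]
ft_force: [-0.3, 0.4, -1.3]
finger_gap: 0.536
```

```bash
python3 - <<'E'
from h import *
p,M,s=tool(); print(p,s["clock"],s["ft_force"],plan([0.485,0.058,0.207],-0.1854))
E
```

```text
[0.48388955 0.05598615 0.23990278] 7.7 [-0.28809682  0.35359619 -1.286326  ] (array([ 0.0045, -0.0111,  0.1645,  0.0004]), 'yaw0 -0.1847 q6 1.77')
```

step_arm(
  commands=[
    [0, 0, 0.165, 0],
    [0.04, 0, 0.18, 0],
    [0.08, 0, 0.2, 0],
    [0.12, 0, 0.22, 0],
  ],
)

```text
clock: 8.2
tcp_pos: [0.5107, 0.0512, 0.2009]
orientation: [-0.0, 0.996, -0.093, 0.001]
ft_force: [-5.2, 0.7, 5.4]
finger_gap: 0.541
```

```bash
python3 - <<'E'
from h import *
p,M,s=tool(); print(p,s["clock"],s["ft_force"],s["torque"],s["finger_gap"]*93)
E
```

```text
[0.51067156 0.05124901 0.20094632] 8.2 [-5.16474141  0.6682904   5.38822617] [ 0.26991837  1.19394886 -0.07314138] 50.31815450635005
```

step_arm(
  commands=[
    [0.04, 0, 0.01, 0],
    [0.08, 0, 0.02, 0],
    [0.1, 0, 0.03, 0],
    [0.1, 0, 0.03, 0],
  ],
)

```text
clock: 8.7
tcp_pos: [0.5307, 0.0475, 0.1951]
orientation: [-0.0, 0.996, -0.093, 0.001]
ft_force: [-3.2, 0.4, 4.8]
finger_gap: 0.53
```

```bash
python3 - <<'E'
from h import *
p,M,s=tool(); print(p,s["clock"],s["ft_force"],s["torque"],s["finger_gap"]*93)
c=arm.capture("wrist"); np.save("w5.npy",c,allow_pickle=True); save("w5",c["image"])
E
```

```text
[0.53068913 0.04746481 0.19509969] 8.7 [-3.23692591  0.44405646  4.82799853] [ 0.16319839  0.62636553 -0.01910117] 49.27181905840934
```

View pics/w5.png

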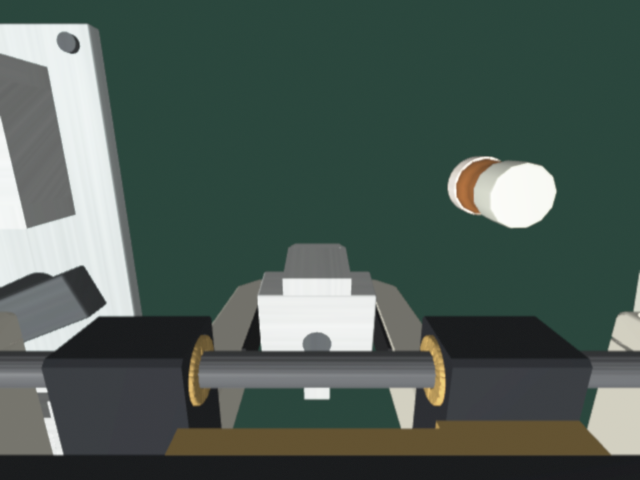

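```bash
cat >> h.py <<'E'
def held(c,guess,verbose=True):
    """fit part centre (tool frame x,z from TCP) and tilt from dot centre & body end-face edge rows; y from edges"""
    from scipy.optimize import least_squares
    return None
E
python3 - <<'E'
from h import *
c=np.load("w5.npy",allow_pickle=True).item(); g=cv2.cvtColor(c["image"],cv2.COLOR_RGB2GRAY)
for u in (268,272,362,367): print(u,[(v,int(g[v,u])) for v in range(264,304,1)])
print([(v,int(g[v,316])) for v in range(325,402)])
E
```

```text
268 [(264, 62), (265, 61), (266, 61), (267, 61), (268, 61), (269, 61), (270, 67), (271, 82), (272, 101), (273, 109), (274, 110), (275, 110), (276, 110), (277, 111), (278, 112), (279, 111), (280, 109), (281, 110), (282, 111), (283, 111), (284, 111), (285, 111), (286, 112), (287, 112), (288, 113), (289, 114), (290, 114), (291, 113), (292, 113), (293, 117), (294, 139), (295, 183), (296, 218), (297, 233), (298, 238), (299, 238), (300, 239), (301, 239), (302, 240), (303, 239)]
272 [(264, 61), (265, 61), (266, 61), (267, 61), (268, 61), (269, 62), (270, 66), (271, 82), (272, 101), (273, 109), (274, 110), (275, 110), (276, 110), (277, 111), (278, 111), (279, 112), (280, 110), (281, 110), (282, 111), (283, 111), (284, 111), (285, 111), (286, 112), (287, 112), (288, 113), (289, 114), (290, 114), (291, 113), (292, 113), (293, 116), (294, 138), (295, 182), (296, 219), (297, 233), (298, 238), (299, 239), (300, 239), (301, 240), (302, 240), (303, 239)]
362 [(264, 61), (265, 61), (266, 61), (267, 61), (268, 61), (269, 61), (270, 66), (271, 81), (272, 101), (273, 109), (274, 109), (275, 109), (276,
[... 1011 characters left out ...]
, (342, 112), (343, 112), (344, 113), (345, 112), (346, 112), (347, 112), (348, 112), (349, 107), (350, 90), (351, 66), (352, 53), (353, 52), (354, 52), (355, 55), (356, 64), (357, 74), (358, 75), (359, 70), (360, 68), (361, 77), (362, 86), (363, 89), (364, 89), (365, 93), (366, 99), (367, 99), (368, 97), (369, 102), (370, 108), (371, 111), (372, 114), (373, 120), (374, 128), (375, 132), (376, 130), (377, 127), (378, 125), (379, 124), (380, 124), (381, 123), (382, 122), (383, 120), (384, 119), (385, 117), (386, 123), (387, 164), (388, 221), (389, 236), (390, 239), (391, 239), (392, 239), (393, 239), (394, 239), (395, 239), (396, 238), (397, 235), (398, 212), (399, 144), (400, 83), (401, 62)]
```

```bash
cat >> h.py <<'E'
def cross(a,lev):
    i=np.nonzero((a[:-1]-lev)*(a[1:]-lev)<=0)[0]
    return [float(k+(lev-a[k])/(a[k+1]-a[k]+1e-9)) for k in i]
def heldfit(c,M,p,rows,wid):
    """rows: end bottom, end top, dot top ; wid: (uL,uR,row) at just behind back far edge"""
    from scipy.optimize import least_squares
    def pts(v,L):
        x,z,t,y=v; ct,st=np.cos(t),np.sin(t)
        return np.array([[x+a*ct-b*st, y+w, z-(a*st+b*ct)] for a,w,b in L])@M.T+p
    def res(v):
        q=proj(c,pts(v,[(25e-3,0,-11e-3),(25e-3,0,11e-3),(6.1e-3,0,11e-3),(25e-3,-25e-3,11e-3),(25e-3,25e-3,11e-3)]))
        return np.r_[q[:3,1]-rows, q[3,0]-wid[0], q[4,0]-wid[1]]
    r=least_squares(res,[0,.168,0,0]); return r.x,res(r.x)
E
python3 - <<'E'
from h import *
c=np.load("w5.npy",allow_pickle=True).item(); g=cv2.cvtColor(c["image"],cv2.COLOR_RGB2GRAY).astype(float)
print("width",[int(x) for x in g[298,245:275]],[int(x) for x in g[298,360:390]])
# TCP from camera pose (less noise)
Mcw=np.array([[0,0.9615,0.2748],[1,0,0],[0,0.2748,-0.9615]]); M=Rc(c)@Mcw.T
p=c["xyz"]-M@np.array([.0765,.0002,.0215]); print(p)
L=cross(g[298,245:275],170); Rr=cross(g[298,360:390],170); print(L,Rr)
print(heldfit(c,M,p,[271.3,295.0,332.0],(245+L[0],360+Rr[-1])))
E
```

```text
width [112, 113, 113, 113, 113, 113, 113, 113, 113, 113, 113, 122, 172, 230, 238, 238, 237, 237, 238, 238, 237, 237, 237, 238, 238, 238, 238, 238, 238, 237] [237, 237, 237, 237, 237, 237, 237, 237, 237, 236, 236, 236, 236, 236, 230, 197, 136, 113, 113, 113, 113, 113, 113, 113, 113, 113, 113, 113, 113, 113]
[0.53083948 0.04753086 0.19515099]
[11.9599999999808] [15.442622950826928]
(array([-8.43950630e-03,  1.69438781e-01,  1.09957767e-01,  6.22543952e-05]), array([-0.02826754, -0.01700199,  0.04385864,  0.01804737, -0.01804737]))
```

step_arm(
  commands=[
    [0.007, 0, 0.007, 0],
    [0.014, 0, 0.014, 0],
    [0.014, 0, 0.02, 0],
    [0.014, 0, 0.02, 0],
  ],
)

```text
clock: 9.25
tcp_pos: [0.5336, 0.047, 0.1913]
orientation: [-0.0, 0.996, -0.093, 0.002]
ft_force: [-0.8, -0.7, 7.3]
finger_gap: 0.54
```

```bash
cat >> h.py <<'E'
def heldmeas(c,du=270,show=True):
    g=cv2.cvtColor(c["image"],cv2.COLOR_RGB2GRAY).astype(float)
    Mcw=np.array([[0,0.9615,0.2748],[1,0,0],[0,0.2748,-0.9615]]); M=Rc(c)@Mcw.T
    p=c["xyz"]-M@np.array([.0765,.0002,.0215])
    col=g[:,[du,du+2,632-du,630-du]].mean(1)
    top=[k for k in cross(col[270:325],175) if col[int(k)+272]>175][0]+270
    bot=[k+225 for k in cross(col[225:int(top)-8],(col[int(top)-12]+col[int(top)-50])/2)][-1]
    cc=g[:,314:319].mean(1); dt=[k for k in cross(cc[int(top)+12:int(top)+60],175)][0]+int(top)+12
    r=int(round(top))+3
    L=cross(g[r,225:285],175)[-1]+225; Rr=cross(g[r,350:405],175)[0]+350
    v,e=heldfit(c,M,p,[bot,top,dt],(L,Rr))
    print("rows",round(bot,1),round(top,1),round(dt,1),"LR",round(L,1),round(Rr,1))
    print("tcp",p.round(4),"part x,z,tilt,y",v.round(4),"res",e.round(2)); return p,M,v
E
python3 - <<'E'
from h import *
p,M,s=tool(); print(p,s["clock"],s["ft_force"],s["torque"],s["finger_gap"]*93)
heldmeas(np.load("w5.npy",allow_pickle=True).item())
c=arm.capture("wrist"); np.save("w6.npy",c,allow_pickle=True); save("w6",c["image"])
heldmeas(c)
E
```

```text
[0.53357108 0.04696952 0.19127721] 9.25 [-0.8011723  -0.71131009  7.31935207] [ 0.04140133  0.40463998 -0.01795508] 50.19065462096872
rows 271.2 294.9 331.9 LR 257.1 375.4
tcp [0.5308 0.0475 0.1952] part x,z,tilt,y [-8.500e-03  1.696e-01  1.090e-01  1.000e-04] res [ 0.01  0.01 -0.02 -0.01  0.01]
rows 273.4 293.1 332.1 LR 257.2 375.2
tcp [0.5337 0.047  0.1913] part x,z,tilt,y [-9.000e-03  1.681e-01  2.160e-02  1.000e-04] res [-0.05 -0.04  0.08  0.03 -0.03]
```

step_arm(
  commands=[
    [0.002, 0, 0.005, 0],
    [0.002, 0, 0.01, 0],
    [0.002, 0, 0.01, 0],
  ],
)

```text
clock: 9.68
tcp_pos: [0.5344, 0.0468, 0.1897]
orientation: [-0.0, 0.996, -0.093, 0.003]
ft_force: [0.6, -0.3, 7.5]
finger_gap: 0.54
```

```bash
python3 - <<'E'
from h import *
p,M,s=tool(); print(p,s["clock"],s["ft_force"],s["torque"],s["finger_gap"]*93)
c=arm.capture("wrist"); np.save("w6.npy",c,allow_pickle=True); save("w6",c["image"])
p,M,v=heldmeas(c)
# target: part centre over wide seat; above first
yaw=-.1854; seat=np.array([.4853,.2022]); 
t=seat-np.array([np.cos(yaw),np.sin(yaw)])*v[0]; print("TCP for wide",t)
print(plan([*t,.30],yaw))
E
```

```text
[0.53436441 0.04683003 0.18972649] 9.675 [ 0.60690905 -0.26348414  7.5085687 ] [-0.06358864  0.28358065  0.02058012] 50.255933433215056
rows 274.1 292.3 332.0 LR 257.2 375.1
tcp [0.5345 0.0469 0.1898] part x,z,tilt,y [-0.0091  0.1676 -0.0117  0.    ] res [-0.07 -0.07  0.14  0.05 -0.05]
TCP for wide [0.49427671 0.20051638]
(array([-0.3354, -0.7187, -0.5529,  0.    ]), 'yaw0 -0.1854 q6 1.75')
```

step_arm(
  commands=[
    [0, 0, -0.2, 0],
    [-0.05, -0.1, -0.45, 0],
    [-0.2, -0.4, -0.55, 0],
    [-0.33, -0.7, -0.55, 0],
    [-0.335, -0.72, -0.55, 0],
  ],
)

```text
clock: 10.35
tcp_pos: [0.4925, 0.2041, 0.2986]
orientation: [-0.001, 0.996, -0.091, 0.001]
ft_force: [-0.6, -0.9, -1.8]
finger_gap: 0.536
```

step_arm(
  commands=[
    [0, 0, 0, 0],
  ],
)

```text
clock: 10.48
tcp_pos: [0.493, 0.2017, 0.2972]
orientation: [-0.0, 0.996, -0.091, 0.001]
ft_force: [-0.2, -0.9, -1.0]
finger_gap: 0.536
```

```bash
python3 - <<'E'
from h import *
c=arm.capture("wrist"); np.save("w7.npy",c,allow_pickle=True); save("w7",c["image"])
p,M,s=tool(); print(p,s["clock"],s["ft_force"],plan([0.4943,0.2005,.30],-.1854))
heldmeas(c)
E
```

```text
[0.49313758 0.20069905 0.29681951] 10.525 [-0.10529514 -0.74183662 -1.18086508] (array([ 0.0059, -0.0001, -0.0159,  0.0006]), 'yaw0 -0.1844 q6 2.05')
rows 274.3 292.5 331.9 LR 257.2 375.1
tcp [0.4931 0.2017 0.2973] part x,z,tilt,y [-0.0093  0.1677 -0.0106  0.    ] res [-0.14 -0.14  0.28  0.11 -0.11]
```

View pics/w7.png

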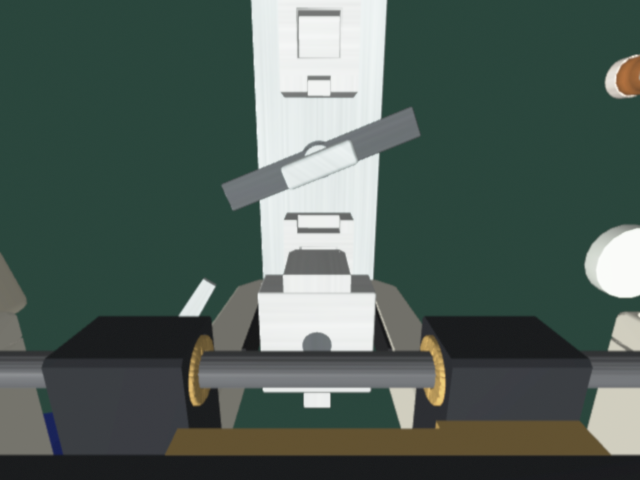

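```bash
python3 - <<'E'
from h import *
c=np.load("w7.npy",allow_pickle=True).item(); g=cv2.cvtColor(c["image"],cv2.COLOR_RGB2GRAY).astype(float)
y=-.1854; C=np.array([.5590,.1884])
def F(x,yy,z): return [C[0]+x*np.cos(y)-yy*np.sin(y),C[1]+x*np.sin(y)+yy*np.cos(y),z]
for n,P in {"near end":[(-.042,.025,.038),(-.042,-.025,.038)],"near slot":[(-.042,.0155,.038),(-.042,-.0155,.038),(-.05,.0155,.038),(-.05,-.0155,.038)],"near end bottom":[(-.042,.025,.008)],"far end":[(.042,.025,.038),(.042,-.025,.038),(.042,.0075,.038),(.042,-.0075,.038)],"far cav":[],
  "plate":[(-.02,.046,.008),(-.02,-.046,.008),(.1,.046,.008),(.1,-.046,.008)]}.items():
    if P: print(n,proj(c,[F(*q) for q in P]).round(1).tolist())
for u in (290,346): print("col",u,"near",[int(x) for x in g[205:240,u]],"far",[int(x) for x in g[70:104,u]])
print("col318 near",[int(x) for x in g[205:245,318]],"far",[int(x) for x in g[66:100,318]])
print("row225",[int(x) for x in g[225,285:352]]);print("row87 300-340",[int(x) for x in g[87,300:340]])
for r in (60,250):
    a=g[r]; print(r,[round(k,1) for k in cross(a,120)])
E
```

```text
near end [[282.2, 220.3], [353.4, 220.5]]
near slot [[295.7, 220.4], [339.8, 220.5], [295.8, 231.4], [339.6, 231.5]]
near end bottom [[285.8, 212.3]]
far end [[279.0, 90.9], [357.6, 91.2], [306.5, 91.0], [330.1, 91.1]]
plate [[257.9, 183.9], [377.6, 184.3], [250.2, 4.3], [386.8, 4.8]]
col 290 near [236, 236, 236, 236, 236, 235, 228, 185, 131, 106, 102, 101, 101, 103, 141, 210, 233, 237, 237, 237, 237, 238, 239, 239, 239, 238, 238, 238, 238, 237, 238, 238, 237, 237, 237] far [242, 242, 242, 242, 242, 242, 243, 242, 243, 242, 243, 243, 243, 242, 242, 242, 242, 242, 242, 242, 238, 213, 158, 126, 120, 120, 134, 178, 223, 234, 236, 236, 236, 236]
col 346 near [236, 235, 235, 235, 235, 235, 228, 185, 130, 105, 102, 102, 102, 104, 131, 195, 231, 239, 240, 240, 240, 240, 240, 240, 240, 240, 239, 239, 237, 236, 236, 237, 237, 236, 237] far [240, 241, 241, 242, 241, 241, 241, 241, 241, 241, 240, 240, 240, 240, 240, 240, 240, 240, 241, 240, 236, 210, 157, 125, 119, 118, 125, 160, 213, 230, 232, 232, 232, 233]
col318 near [233, 233, 233, 233, 233, 232, 225, 181, 130, 133, 194, 231, 239, 240, 240
[... 448 characters left out ...]
, 240, 240, 240, 240, 240, 240, 240, 240, 240, 240, 240, 240, 240, 240, 240, 240, 240, 240, 240, 240, 239, 239, 239, 239, 239, 233, 213, 221, 235, 238, 239, 240, 240, 240, 239, 238, 239, 239, 239]
row87 300-340 [239, 239, 240, 242, 242, 240, 234, 220, 236, 242, 243, 243, 243, 243, 243, 243, 243, 243, 243, 243, 243, 243, 243, 243, 243, 243, 243, 243, 242, 237, 222, 235, 242, 243, 243, 243, 242, 241, 241, 241]
60 [252.7, 383.9, 618.7, 627.9]
250 [261.1, 295.8, 303.0, 303.0, 304.0, 305.0, 307.0, 307.0, 308.0, 310.0, 310.0, 311.0, 312.0, 313.0, 314.0, 317.0, 317.0, 318.0, 319.0, 321.0, 321.0, 323.0, 323.0, 325.0, 325.0, 326.0, 327.0, 328.0, 329.0, 330.0, 331.0, 332.0, 333.0, 337.6, 374.5, 588.0]
```

```bash
cat >> h.py <<'E'
def fix(c,dz=.0024): c=dict(c); c["xyz"]=c["xyz"]+[0,0,dz]; return c
E
python3 - <<'E'
from h import *
raw=np.load("w7.npy",allow_pickle=True).item(); w2=np.load("w2.npy",allow_pickle=True).item()
Mcw=np.array([[0,0.9615,0.2748],[1,0,0],[0,0.2748,-0.9615]])
for dz in (0,.0024,.0035):
    c=fix(raw,dz); m,pts=quad(fix(w2,dz),(245,0,380,250),0.008)
    print(dz,"plate w2",fitrect(fix(w2,dz),pts,0.008,.25,.092,[.56,.2,-.14])[0].round(4))
    # w7: near +x end edge mid, far -x end edge mid, slot mid
    a,b=ray(c,[(318.1,219.4),(318.4,91.8)],.038); d=b-a
    print(" sep",np.linalg.norm(d[:2]).round(4),"mid",((a+b)/2).round(4),"yaw",np.arctan2(d[1],d[0]).round(4))
    M=Rc(c)@Mcw.T; p=raw["xyz"]-M@np.array([.0765,.0002,.0215])
    v,e=heldfit(c,M,p,[274.3,292.5,331.9],(257.2,375.1)); print(" held",v.round(4),e.round(2))
    u=(d/np.linalg.norm(d))[:2]; pc=(M@np.array([v[0],v[3],v[1]])+p)
    seat=((a+b)/2)[:2]-.075*u; print(" near seat",seat.round(4),"far",(((a+b)/2)[:2]+.075*u).round(4)," part centre",pc.round(4)," diff in tool",(M.T@np.r_[seat-pc[:2],0])[:2].round(4), "tool yaw",np.arctan2(M[1,0],M[0,0]).round(4))
E
```

```text
0 plate w2 [ 0.559   0.1884 -0.1854  0.2491  0.0916]
 sep 0.0828 mid [0.5591 0.1882 0.038 ] yaw -0.1832
 held [-0.0093  0.1677 -0.0112  0.    ] [-0.16 -0.16  0.3   0.12 -0.12]
 near seat [0.4854 0.2019] far [0.6329 0.1746]  part centre [0.4842 0.2033 0.1296]  diff in tool [0.0014 0.0012] tool yaw -0.1822
0.0024 plate w2 [ 0.5591  0.1885 -0.1854  0.2506  0.0921]
 sep 0.0837 mid [0.559  0.1882 0.038 ] yaw -0.1832
 held [-0.0092  0.1653 -0.0112  0.    ] [-0.16 -0.16  0.3   0.12 -0.12]
 near seat [0.4853 0.2019] far [0.6328 0.1746]  part centre [0.4842 0.2033 0.132 ]  diff in tool [0.0013 0.0012] tool yaw -0.1822
0.0035 plate w2 [ 0.5591  0.1885 -0.1854  0.2512  0.0924]
 sep 0.084 mid [0.559  0.1882 0.038 ] yaw -0.1832
 held [-0.0092  0.1642 -0.0112  0.    ] [-0.16 -0.16  0.3   0.12 -0.12]
 near seat [0.4852 0.2019] far [0.6327 0.1746]  part centre [0.4842 0.2033 0.1331]  diff in tool [0.0012 0.0012] tool yaw -0.1822
```

step_arm(
  commands=[
    [0.006, 0, 0.15, 0],
    [0.006, 0, 0.28, 0],
    [0.006, 0, 0.315, 0],
    [0.006, 0, 0.315, 0],
  ],
)

```text
clock: 11.02
tcp_pos: [0.4943, 0.1998, 0.2333]
orientation: [0.0, 0.996, -0.093, -0.0]
ft_force: [0.3, -0.6, -1.0]
finger_gap: 0.536
```

```bash
python3 - <<'E'
from h import *
c=arm.capture("wrist"); p,M,s=tool(); print(p,s["clock"],s["ft_force"],plan([0.4943,0.2003,.2143],-.1845))
heldmeas(fix(c))
E
```

```text
[0.49455461 0.20022267 0.23410966] 11.075 [ 0.56139828  0.07933188 -0.9487611 ] (array([-0.0014, -0.0001,  0.099 , -0.0011]), 'yaw0 -0.1862 q6 2.05')
rows 274.8 292.5 332.0 LR 257.2 375.1
tcp [0.4944 0.1999 0.2357] part x,z,tilt,y [-0.0094  0.1675 -0.0217  0.    ] res [-0.18 -0.19  0.36  0.14 -0.14]
```

step_arm(
  commands=[
    [0, 0, 0.03, 0],
    [0, 0, 0.06, 0],
    [0, 0, 0.09, 0],
    [0, 0, 0.1, 0],
    [0, 0, 0.1, 0],
  ],
)

```text
clock: 11.7
tcp_pos: [0.4946, 0.2004, 0.2147]
orientation: [0.001, 0.996, -0.092, 0.001]
ft_force: [-2.0, -6.5, 8.5]
finger_gap: 0.531
```

```bash
python3 - <<'E'
from h import *
c=arm.capture("wrist"); p,M,s=tool(); print(p,s["clock"],s["ft_force"],s["torque"],plan([0.4943,0.2003,.2143],-.1845))
heldmeas(c); save("w8",c["image"])
E
```

```text
[0.49464403 0.20042782 0.21467265] 11.75 [-1.71143108 -4.86385034  7.99151682] [-1.07532178  0.3726682  -0.03897914] (array([-0.0016,  0.0009,  0.0019, -0.0002]), 'yaw0 -0.1848 q6 2.05')
rows 274.6 292.2 332.0 LR 257.3 375.2
tcp [0.4948 0.2005 0.2147] part x,z,tilt,y [-9.300e-03  1.673e-01 -2.570e-02  1.000e-04] res [-0.14 -0.15  0.28  0.11 -0.11]
```

step_arm(
  commands=[
    [0, 0, 0, 0],
    [0, 0, 0, 0],
    [0, 0, 0, 0],
  ],
  grip=75,
)

```text
clock: 12.12
tcp_pos: [0.4938, 0.201, 0.2132]
orientation: [-0.0, 0.996, -0.092, -0.0]
ft_force: [-0.1, -0.0, 0.3]
finger_gap: 0.791
```

step_arm(
  commands=[
    [0, 0, -0.1, 0],
    [-0.05, 0, -0.3, 0],
    [-0.15, 0, -0.6, 0],
    [-0.2, 0, -0.75, 0],
    [-0.2, 0, -0.75, 0],
  ],
)

```text
clock: 12.75
tcp_pos: [0.455, 0.2088, 0.3667]
orientation: [-0.001, 0.996, -0.092, 0.003]
ft_force: [-0.3, 0.3, -0.7]
finger_gap: 0.804
```

```bash
python3 - <<'E'
from h import *
c=arm.capture("wrist"); np.save("w9.npy",c,allow_pickle=True); save("w9",c["image"])
p,M,s=tool(); print(p,s["clock"],s["ft_force"]); c=fix(c)
y=-.1840; S=np.array([.4853,.2020]); R2=np.array([[np.cos(y),-np.sin(y)],[np.sin(y),np.cos(y)]])
P=lambda x,yy,z:[*(S+R2@[x,yy]),z]
for z in (.060,.063):
  (g,o)=dot(c,P(0,0,z),z,r=30); print(z,g,[(a,R2.T@(q[:2]-S)*1000) for _,a,q in o])
print(proj(c,[P(25,25,60),P(25,-25,60),P(-25,-25,60),P(-25,25,60)] if 0 else [P(.025,.025,.06),P(.025,-.025,.06),P(-.025,-.025,.06),P(-.025,.025,.06),P(.025,.025,.038),P(.033,.025,.038)]).round(1).tolist())
E
```

```text
[0.4547714  0.20852239 0.36440385] 12.8 [-0.19543437 -0.35166486 -0.26180996]
0.06 (np.int64(319), np.int64(203)) [(np.int32(134), array([ 1.2346327 , -0.07537971]))]
0.063 (np.int64(319), np.int64(203)) [(np.int32(134), array([ 1.64617693, -0.10050627]))]
[[288.6, 172.2], [349.6, 172.3], [348.1, 231.6], [289.8, 231.6], [290.6, 170.4], [290.4, 161.1]]
```

View pics/w9.png

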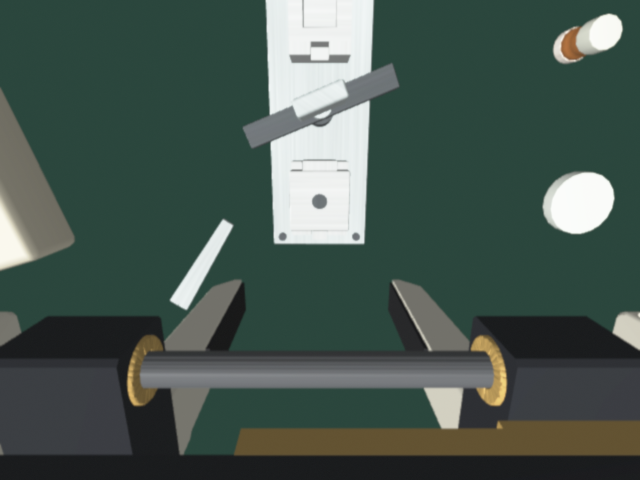

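```bash
python3 -c "
from h import *
print(plan([0.5325,-0.1631,0.36],-0.0767))"
```

```text
(array([ 0.723 ,  1.7552,  0.0213, -0.0687]), 'yaw0 -0.1846 q6 2.08')
```

step_arm(
  commands=[
    [0.1, 0.28, 0, 0],
    [0.2, 0.55, 0, 0],
    [0.3, 0.8, 0, 0],
    [0.4, 1.0, 0, 0],
  ],
)

```text
clock: 13.3
tcp_pos: [0.4961, -0.0052, 0.361]
orientation: [0.0, 0.996, -0.093, -0.002]
ft_force: [0.7, 0.7, 0.1]
finger_gap: 0.81
```

step_arm(
  commands=[
    [0.1, 0.25, 0, -0.03],
    [0.2, 0.5, 0, -0.069],
    [0.323, 0.755, 0.02, -0.069],
    [0.323, 0.755, 0.02, -0.069],
    [0.323, 0.755, 0.02, -0.069],
  ],
)

```text
clock: 13.92
tcp_pos: [0.5317, -0.1633, 0.3571]
orientation: [-0.001, 0.999, -0.039, -0.002]
ft_force: [-0.2, 0.6, 0.5]
finger_gap: 0.809
```

```bash
python3 - <<'E'
from h import *
c=fix(arm.capture("wrist")); z=.0853+.022*np.cos(.5)
g,o=dot(c,[.527,-.1625,z],z); print(g,o)
y=-.0767
t=o[0][2]+.011*np.sin(.5)*np.array([np.cos(y),np.sin(y),0]); t[2]=.263
print(t,plan(t,y),arm.get_state()["clock"])
E
```

```text
(np.int64(316), np.int64(261)) [(array([315.7, 261.9]), np.int32(150), array([ 0.5266, -0.1621,  0.1046]))]
[ 0.53185818 -0.16250409  0.263     ] (array([ 1.400e-03, -5.000e-04,  4.737e-01,  1.000e-04]), 'yaw0 -0.0765 q6 1.26') 13.975
```

step_arm(
  commands=[
    [0.001, 0, 0.25, 0],
    [0.001, 0, 0.42, 0],
    [0.001, 0, 0.474, 0],
    [0.001, 0, 0.474, 0],
  ],
)

```text
clock: 14.48
tcp_pos: [0.5323, -0.1625, 0.2644]
orientation: [-0.0, 0.999, -0.038, -0.0]
ft_force: [1.0, 0.4, -0.1]
finger_gap: 0.811
```

step_arm(
  commands=[
    [0, 0, 0, 0],
    [0, 0, 0, 0],
    [0, 0, 0, 0],
    [0, 0, 0, 0],
  ],
  grip=30,
)

```text
clock: 14.98
tcp_pos: [0.5327, -0.1634, 0.2656]
orientation: [0.0, 0.999, -0.038, 0.001]
ft_force: [-1.3, 1.9, 5.4]
finger_gap: 0.535
```

step_arm(
  commands=[
    [-0.024, 0, -0.044, 0],
    [-0.048, 0, -0.088, 0],
    [-0.084, 0, -0.154, 0],
    [-0.12, 0, -0.3, 0],
    [-0.12, 0, -0.5, 0],
  ],
)

```text
clock: 15.6
tcp_pos: [0.5071, -0.1613, 0.3645]
orientation: [-0.0, 0.999, -0.038, -0.002]
ft_force: [1.0, -0.3, -2.3]
finger_gap: 0.535
```

```bash
python3 -c "
from h import *
p,M,s=tool(); print(p,s['clock'],s['finger_gap']*93,s['ft_force'])
print(plan([0.485,0.058,0.242],-0.1845))"
```

```text
[ 0.50705161 -0.16130315  0.36452588] 15.6 49.75845646612767 [ 0.95005998 -0.29430309 -2.2875912 ]
(array([-0.1923, -1.0843,  0.6142,  0.0684]), 'yaw0 -0.0770 q6 1.24')
```

step_arm(
  commands=[
    [-0.05, -0.3, 0, 0.02],
    [-0.1, -0.6, 0, 0.05],
    [-0.19, -0.85, 0.05, 0.068],
    [-0.19, -1.0, 0.3, 0.068],
    [-0.19, -1.0, 0.55, 0.068],
  ],
)

```text
clock: 16.23
tcp_pos: [0.4856, 0.0428, 0.2547]
orientation: [-0.0, 0.996, -0.09, 0.001]
ft_force: [-0.5, -1.1, -2.2]
finger_gap: 0.533
```

step_arm(
  commands=[
    [0, -0.05, 0.06, 0],
    [0, -0.05, 0.06, 0],
  ],
)

```text
clock: 16.48
tcp_pos: [0.4877, 0.051, 0.243]
orientation: [-0.0, 0.996, -0.092, -0.0]
ft_force: [-1.1, -0.0, -1.8]
finger_gap: 0.533
```

```bash
python3 - <<'E'
from h import *
p,M,s=tool(); print(p,s["clock"],s["ft_force"],plan([0.485,0.058,0.206],-0.1845))
E
```

```text
[0.48767509 0.05095484 0.24296973] 16.475 [-1.09095502e+00 -1.60511921e-04 -1.78768840e+00] (array([-0.0194, -0.0322,  0.1849,  0.0007]), 'yaw0 -0.1833 q6 1.75')
```

step_arm(
  commands=[
    [0, 0, 0.18, 0],
    [0.04, 0, 0.2, 0],
    [0.08, 0, 0.22, 0],
    [0.12, 0, 0.24, 0],
    [0.13, 0, 0.25, 0],
  ],
)

```text
clock: 17.1
tcp_pos: [0.5151, 0.0454, 0.1957]
orientation: [-0.0, 0.996, -0.092, 0.002]
ft_force: [-2.8, 0.4, 6.0]
finger_gap: 0.532
```

step_arm(
  commands=[
    [0.01, 0, 0.007, 0],
    [0.015, 0, 0.012, 0],
    [0.015, 0, 0.012, 0],
  ],
)

```text
clock: 17.48
tcp_pos: [0.5176, 0.0449, 0.1932]
orientation: [-0.0, 0.996, -0.092, 0.001]
ft_force: [-3.2, 1.1, 4.6]
finger_gap: 0.536
```

```bash
python3 - <<'E'
from h import *
c=arm.capture("wrist"); np.save("w10.npy",c,allow_pickle=True)
p,M,s=tool(); print(p,s["clock"],s["ft_force"],s["torque"])
g=cv2.cvtColor(c["image"],cv2.COLOR_RGB2GRAY); save("w10",c["image"])
print([int(x) for x in g[255:305,264]],[int(x) for x in g[255:305,316]])
heldmeas(c,du=263)
E
```

```text
[0.51760815 0.04493702 0.19310979] 17.525 [-3.07188531  0.73312092  6.41113233] [0.15541302 0.76621837 0.00945636]
[61, 61, 61, 62, 62, 61, 61, 61, 62, 61, 62, 62, 65, 77, 84, 92, 107, 116, 116, 109, 107, 106, 105, 104, 104, 105, 106, 106, 106, 107, 128, 174, 214, 232, 238, 239, 239, 240, 240, 240, 239, 239, 238, 238, 238, 238, 238, 238, 237, 237] [61, 61, 62, 61, 61, 61, 62, 61, 61, 61, 61, 66, 81, 98, 103, 104, 105, 105, 106, 105, 105, 106, 105, 104, 104, 104, 105, 105, 105, 107, 127, 172, 214, 233, 239, 240, 240, 241, 240, 240, 240, 238, 238, 238, 239, 240, 241, 241, 241, 240]
rows 268.3 286.1 325.1 LR 257.5 374.6
tcp [0.5178 0.045  0.1932] part x,z,tilt,y [-0.0069  0.1697  0.0016  0.    ] res [-0.16 -0.16  0.31  0.12 -0.12]
```

```bash
python3 - <<'E'
from h import *
c=np.load("w10.npy",allow_pickle=True).item(); heldmeas(c,du=312)
E
```

```text
rows 267.1 286.1 325.1 LR 257.5 374.6
tcp [0.5178 0.045  0.1932] part x,z,tilt,y [-0.0065  0.17    0.0271  0.    ] res [ 0.01  0.01 -0.02 -0.01  0.01]
```

step_arm(
  commands=[
    [0.003, 0, 0.004, 0],
    [0.003, 0, 0.007, 0],
    [0.003, 0, 0.007, 0],
  ],
)

```text
clock: 17.9
tcp_pos: [0.5185, 0.0448, 0.1919]
orientation: [-0.0, 0.996, -0.092, 0.002]
ft_force: [-2.3, 0.5, 6.1]
finger_gap: 0.533
```

```bash
python3 - <<'E'
from h import *
c=arm.capture("wrist"); p,M,s=tool(); print(p,s["clock"],s["ft_force"],s["torque"])
p,M,v=heldmeas(c,du=312)
y=-.184; t=np.array([.6328,.1746])-v[0]*np.array([np.cos(y),np.sin(y)]); print(t,plan([*t,.32],y))
E
```

```text
[0.51846579 0.04481359 0.19186774] 17.95 [-1.97724411 -0.08607696  6.07078476] [0.08167564 0.65454355 0.01429403]
rows 267.8 285.5 325.0 LR 257.8 374.4
tcp [0.5186 0.0449 0.1919] part x,z,tilt,y [-0.0068  0.17    0.0004  0.    ] res [ 0.    0.   -0.01 -0.    0.  ]
[0.63952348 0.17334873] (array([ 4.800e-01, -7.430e-01, -6.383e-01, -1.000e-04]), 'yaw0 -0.1841 q6 1.74')
```

step_arm(
  commands=[
    [0, 0, -0.25, 0],
    [0, 0, -0.5, 0],
    [0.15, -0.2, -0.64, 0],
    [0.3, -0.45, -0.64, 0],
    [0.45, -0.7, -0.64, 0],
  ],
)

```text
clock: 18.58
tcp_pos: [0.6328, 0.1672, 0.3202]
orientation: [-0.001, 0.996, -0.092, 0.002]
ft_force: [0.7, -1.0, -1.6]
finger_gap: 0.538
```

step_arm(
  commands=[
    [0.03, -0.043, 0, 0],
    [0.03, -0.043, 0, 0],
    [0.03, -0.043, 0, 0],
  ],
)

```text
clock: 18.95
tcp_pos: [0.638, 0.1727, 0.3175]
orientation: [0.0, 0.996, -0.092, 0.0]
ft_force: [-0.3, -0.1, -1.7]
finger_gap: 0.536
```

```bash
python3 - <<'E'
from h import *
c=arm.capture("wrist"); np.save("w11.npy",c,allow_pickle=True); save("w11",c["image"])
p,M,s=tool(); print(p,s["clock"],s["ft_force"],plan([.6395,.1733,.30],-.184))
heldmeas(c,du=312)
c=fix(c); y=-.184; S=np.array([.6328,.1746])
F=lambda x,yy,z:[S[0]+x*np.cos(y)-yy*np.sin(y),S[1]+x*np.sin(y)+yy*np.cos(y),z]
print("end",proj(c,[F(.033,.025,.038),F(.033,-.025,.038),F(.033,0,.038),F(.025,.015,.038),F(.025,-.015,.038),F(.05,.046,.008),F(.05,-.046,.008),F(.050,0,.008)]).round(1).tolist())
g=cv2.cvtColor(c["image"],cv2.COLOR_RGB2GRAY).astype(float)
u0=int(proj(c,[F(.033,0,.038)])[0,0])
for u in (u0,u0+29,u0-29): print(u,[int(x) for x in g[150:250,u]])
E
```

```text
[0.63791329 0.17260621 0.31750536] 19.0 [ 4.82689521e-01  1.27098877e-03 -2.43635621e+00] (array([ 0.0071, -0.0049,  0.0875, -0.0005]), 'yaw0 -0.1847 q6 1.94')
rows 263.6 285.6 325.0 LR 257.9 374.5
tcp [0.6381 0.1727 0.3176] part x,z,tilt,y [-5.50e-03  1.71e-01  9.13e-02  1.00e-04] res [ 0.74  0.54 -1.24 -0.5   0.5 ]
end [[282.3, 211.0], [347.8, 211.0], [315.1, 211.0], [295.6, 221.2], [334.6, 221.3], [260.0, 184.2], [370.4, 184.2], [315.2, 184.2]]
315 [63, 64, 64, 64, 63, 63, 63, 64, 63, 63, 63, 64, 63, 63, 63, 63, 64, 64, 64, 63, 64, 63, 64, 63, 64, 63, 64, 64, 64, 64, 64, 63, 66, 80, 132, 206, 233, 238, 239, 239, 239, 239, 239, 239, 239, 239, 238, 238, 238, 238, 238, 238, 238, 237, 229, 178, 122, 105, 105, 106, 124, 179, 228, 240, 242, 242, 242, 242, 242, 242, 242, 242, 242, 241, 240, 240, 240, 240, 239, 240, 241, 241, 239, 237, 236, 234, 236, 240, 241, 241, 241, 240, 241, 241, 242, 243, 244, 244, 242, 241]
344 [64, 63, 63, 64, 63, 64, 63, 63, 63, 64, 63, 63, 63, 63, 62, 64, 64, 63, 63, 63, 63, 63, 64, 63, 63, 64, 63, 63, 64, 63, 63, 63, 65, 80, 132, 205, 232, 238, 239, 238, 238, 238, 239, 239, 239, 239, 239, 239, 239, 239, 239, 239, 239, 239, 230, 180, 123, 106, 108, 118, 141, 183, 218, 227, 229, 229, 229, 231, 234, 236, 235, 234, 231, 231, 235, 238, 240, 240, 239, 239, 240, 241, 238, 237, 237, 239, 240, 239, 238, 238, 238, 237, 230, 188, 132, 109, 106, 106, 106, 106]
286 [63, 63, 64, 63, 63, 64, 63, 64, 63, 64, 64, 64, 63, 63, 63, 63, 63, 63, 64, 63, 63, 64, 63, 64, 63, 63, 64, 63, 63, 63, 64, 64, 65, 79, 132, 202, 231, 236, 236, 236, 236, 236, 236, 236, 236, 236, 236, 236, 236, 236, 236, 236, 236, 236, 229, 198, 157, 129, 113, 108, 121, 169, 220, 234, 236, 237, 239, 240, 242, 242, 241, 241, 240, 240, 240, 240, 241, 241, 240, 240, 241, 242, 241, 239, 239, 240, 241, 240, 238, 238, 239, 238, 231, 189, 133, 109, 105, 105, 105, 105]
```

step_arm(
  commands=[
    [0.006, -0.004, 0.2, 0],
    [0.006, -0.004, 0.36, 0],
    [0.006, -0.004, 0.4, 0],
    [0.006, -0.004, 0.4, 0],
  ],
)

```text
clock: 19.5
tcp_pos: [0.6395, 0.1738, 0.2372]
orientation: [0.0, 0.996, -0.092, -0.0]
ft_force: [-0.6, 0.1, -0.8]
finger_gap: 0.534
```

```bash
python3 - <<'E'
from h import *
c=arm.capture("wrist"); p,M,s=tool(); print(p,s["clock"],s["ft_force"],plan([.6395,.1733,.2166],-.184))
E
```

```text
[0.63999598 0.17403744 0.23834207] 19.55 [ 0.35678619  0.18864221 -1.22499357] (array([-0.0019,  0.0041,  0.1087, -0.    ]), 'yaw0 -0.1840 q6 1.94')
```

step_arm(
  commands=[
    [-0.001, 0.002, 0.03, 0],
    [-0.001, 0.002, 0.06, 0],
    [-0.001, 0.002, 0.09, 0],
    [-0.001, 0.002, 0.108, 0],
    [-0.001, 0.002, 0.108, 0],
  ],
)

```text
clock: 20.18
tcp_pos: [0.6399, 0.1733, 0.2166]
orientation: [0.001, 0.996, -0.092, 0.001]
ft_force: [-2.0, -5.3, 7.1]
finger_gap: 0.533
```

```bash
python3 - <<'E'
from h import *
c=arm.capture("wrist"); p,M,s=tool(); print(p,s["clock"],s["ft_force"],s["torque"],plan([.6395,.1733,.2166],-.184))
heldmeas(c,du=312)
E
```

```text
[0.63995671 0.1732715  0.21665231] 20.225 [-1.72608822 -4.55352417  7.82078115] [-1.02852139  0.39797625 -0.02428713] (array([-0.0023,  0.0003,  0.0003,  0.0002]), 'yaw0 -0.1837 q6 1.94')
rows 268.9 285.7 325.4 LR 258.1 374.6
tcp [0.6401 0.1733 0.2167] part x,z,tilt,y [-7.200e-03  1.697e-01 -2.140e-02  1.000e-04] res [-0.05 -0.06  0.1   0.04 -0.04]
```

step_arm(
  commands=[
    [0, 0, 0, 0],
    [0, 0, 0, 0],
    [0, 0, 0, 0],
  ],
  grip=75,
)

```text
clock: 20.6
tcp_pos: [0.6392, 0.1742, 0.2149]
orientation: [-0.0, 0.996, -0.092, -0.0]
ft_force: [0.2, -0.1, 1.0]
finger_gap: 0.789
```

step_arm(
  commands=[
    [0, 0, -0.1, 0],
    [0, 0, -0.35, 0],
    [-0.2, 0, -0.6, 0],
    [-0.45, 0, -0.8, 0],
    [-0.7, 0, -0.95, 0],
  ],
)

```text
clock: 21.22
tcp_pos: [0.5005, 0.1997, 0.4089]
orientation: [-0.001, 0.996, -0.092, 0.002]
ft_force: [-0.4, 0.7, 0.7]
finger_gap: 0.807
```

step_arm(
  commands=[
    [0, 0, 0, 0],
    [0, 0, 0, 0],
  ],
)

```text
clock: 21.48
tcp_pos: [0.5018, 0.1996, 0.4062]
orientation: [-0.0, 0.996, -0.091, 0.001]
ft_force: [0.6, -0.3, -0.4]
finger_gap: 0.805
```

```bash
python3 - <<'E'
from h import *
raw=arm.capture("wrist"); np.save("w12.npy",raw,allow_pickle=True); c=fix(raw)
p,M,s=tool(); print(p,s["clock"],s["ft_force"])
y=-.184; C=np.array([.559,.1883]); R2=np.array([[np.cos(y),-np.sin(y)],[np.sin(y),np.cos(y)]])
for x in (-.075,.075):
  S=C+R2@[x,0]; g,o=dot(c,[*S,.06],.06,r=14); print(g,[(a,(R2.T@(q[:2]-S)*1000).round(2)) for _,a,q in o])
# rectified 3px/mm at z=.06
s=3.0; W,H=780,330; gg=np.array([[0,0],[W,0],[W,H],[0,H]],float)
l=np.c_[(gg[:,0]-W/2),-(gg[:,1]-H/2)]/s/1000; X=np.c_[C+l@R2.T,np.full(4,.06)]
o=cv2.warpPerspective(c["image"],cv2.getPerspectiveTransform(proj(c,X).astype(np.float32),gg.astype(np.float32)),(W,H),flags=cv2.INTER_CUBIC)
o=np.clip((o.astype(float)-80)*255/170,0,255).astype(np.uint8); save("r2",o)
E
```

```text
[0.50206519 0.19934306 0.40501085] 21.525 [ 0.72090069 -0.06216501 -0.7461404 ]
(np.int64(317), np.int64(243)) [(np.int32(87), array([ 1.08, -0.13]))]
(np.int64(318), np.int64(77)) [(np.int32(139), array([ 1.71, -0.07]))]
```

View pics/r2.png

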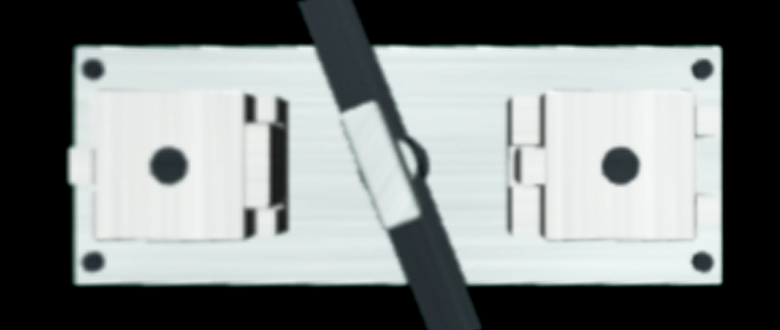

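```bash
python3 -c "
from h import *
print(plan([0.559,0.1883,0.345],1.759))"
```

```text
(array([ 0.2899,  0.0022,  0.3001, -1.2368]), 'yaw0 -0.1837 q6 2.04')
```

step_arm(
  commands=[
    [0.1, 0, 0.1, -0.115],
    [0.2, 0, 0.2, -0.23],
    [0.29, 0.002, 0.3, -0.345],
    [0.29, 0.002, 0.3, -0.46],
    [0.29, 0.002, 0.3, -0.575],
  ],
  grip=50,
)

```text
clock: 22.15
tcp_pos: [0.5594, 0.1878, 0.3423]
orientation: [-0.0, 0.935, 0.354, -0.002]
ft_force: [-0.7, -0.8, -0.5]
finger_gap: 0.538
```

step_arm(
  commands=[
    [0, 0, 0, -0.115],
    [0, 0, 0, -0.23],
    [0, 0, 0, -0.345],
    [0, 0, 0, -0.46],
    [0, 0, 0, -0.575],
  ],
)

```text
clock: 22.78
tcp_pos: [0.5593, 0.1879, 0.3429]
orientation: [-0.001, 0.687, 0.727, -0.001]
ft_force: [-0.1, 0.0, 0.4]
finger_gap: 0.539
```

step_arm(
  commands=[
    [0, 0, 0, -0.08],
    [0, 0, 0, -0.087],
    [0, 0, 0, -0.087],
    [0, 0, 0, -0.087],
  ],
)

```text
clock: 23.28
tcp_pos: [0.5588, 0.1885, 0.3447]
orientation: [-0.0, 0.638, 0.77, -0.0]
ft_force: [0.4, -0.3, 0.3]
finger_gap: 0.536
```

```bash
python3 - <<'E'
from h import *
c=arm.capture("wrist"); save("w13",c["image"]); np.save("w13.npy",c,allow_pickle=True)
print(plan([0.559,0.1883,0.262],1.759),arm.get_state()["clock"],tool()[0])
E
```

```text
(array([-0.0011,  0.0013,  0.4143, -0.0006]), 'yaw0 1.7581 q6 0.05') 23.325 [0.55874018 0.18848791 0.34486299]
```

View pics/w13.png

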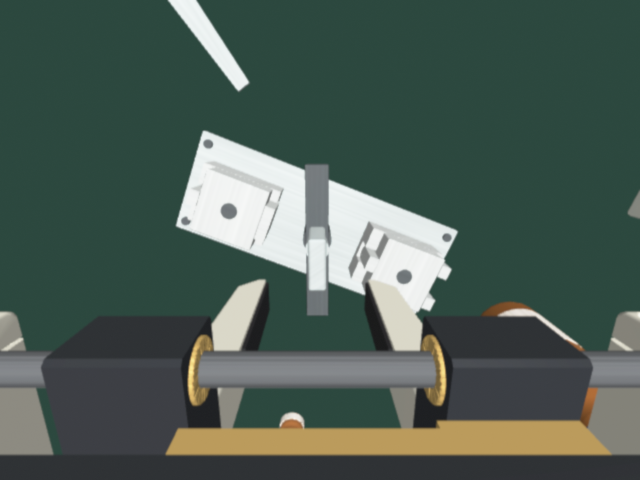

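step_arm(
  commands=[
    [-0.001, 0.001, 0.2, 0],
    [-0.001, 0.001, 0.36, 0],
    [-0.001, 0.001, 0.414, 0],
    [-0.001, 0.001, 0.414, 0],
  ],
)

```text
clock: 23.82
tcp_pos: [0.5587, 0.1884, 0.2621]
orientation: [-0.0, 0.637, 0.77, -0.0]
ft_force: [-0.3, -0.1, 0.5]
finger_gap: 0.538
```

step_arm(
  commands=[
    [0, 0, 0, 0],
    [0, 0, 0, 0],
    [0, 0, 0, 0],
    [0, 0, 0, 0],
  ],
  grip=0,
)

```text
clock: 24.32
tcp_pos: [0.559, 0.1885, 0.2628]
orientation: [0.0, 0.637, 0.771, 0.0]
ft_force: [0.0, 0.2, -0.7]
finger_gap: 0.155
```

step_arm(
  commands=[
    [0, 0, -0.03, 0],
    [0, 0, -0.06, 0],
    [0, 0, -0.09, 0],
    [0, 0, -0.11, 0],
    [0, 0, -0.11, 0],
  ],
)

```text
clock: 24.95
tcp_pos: [0.5588, 0.1884, 0.2844]
orientation: [-0.0, 0.637, 0.771, -0.0]
ft_force: [2.4, -0.2, -7.1]
finger_gap: 0.128
```

```bash
python3 - <<'E'
from h import *
p,M,s=tool(); print(p,s["clock"],s["ft_force"],s["torque"],s["finger_gap"]*93)
E
```

```text
[0.55876428 0.18838574 0.28440925] 24.95 [ 2.42927968 -0.19849895 -7.1379807 ] [ 0.10980718 -0.68100891  0.05288039] 11.94461548379574
```

step_arm(
  commands=[
    [0, 0, 0, -0.1],
    [0, 0, 0, -0.2],
    [0, 0, 0, -0.3],
    [0, 0, 0, -0.4],
    [0, 0, 0, -0.5],
  ],
)

```text
clock: 25.58
tcp_pos: [0.5587, 0.1884, 0.284]
orientation: [-0.0, 0.292, 0.957, -0.0]
ft_force: [2.0, 0.4, -6.8]
finger_gap: 0.128
```

step_arm(
  commands=[
    [0, 0, 0, -0.1],
    [0, 0, 0, -0.2],
    [0, 0, 0, -0.25],
    [0, 0, 0, -0.26],
    [0, 0, 0, -0.26],
  ],
)

```text
clock: 26.2
tcp_pos: [0.5587, 0.1883, 0.284]
orientation: [-0.0, 0.095, 0.996, -0.0]
ft_force: [2.1, 0.5, -7.6]
finger_gap: 0.127
```

```bash
python3 - <<'E'
from h import *
p,M,s=tool(); print(p,s["clock"],s["ft_force"],s["torque"],s["finger_gap"]*93,plan(p,np.pi-.184))
E
```

```text
[0.55869998 0.18832954 0.28398844] 26.2 [ 2.13747671  0.47882765 -7.59200567] [ 0.06429181 -0.62997755  0.05280622] 11.816050631760719 (array([ 0.    ,  0.    ,  0.    , -0.0036]), 'yaw0 2.9519 q6 -1.14')
```

step_arm(
  commands=[
    [0, 0, 0.02, 0],
    [0, 0, 0.04, 0],
    [0, 0, 0.055, 0],
    [0, 0, 0.06, 0],
    [0, 0, 0.06, 0],
  ],
)

```text
clock: 26.82
tcp_pos: [0.5587, 0.1884, 0.2733]
orientation: [-0.0, 0.094, 0.996, -0.0]
ft_force: [-5.0, -2.8, 2.8]
finger_gap: 0.13
```

```bash
python3 - <<'E'
from h import *
p,M,s=tool(); print(p,s["clock"],s["ft_force"],s["torque"],s["finger_gap"]*93)
E
```

```text
[0.55874434 0.18837827 0.27325386] 26.825 [-4.97669872 -2.8378307   2.75259294] [-0.47260044  0.69943376 -0.02805176] 12.13171083273993
```

step_arm(
  commands=[
    [0, 0, 0, 0],
    [0, 0, 0, 0],
    [0, 0, 0, 0],
    [0, 0, 0, 0],
  ],
  grip=60,
)

```text
clock: 27.32
tcp_pos: [0.5589, 0.1885, 0.2724]
orientation: [0.0, 0.094, 0.996, 0.0]
ft_force: [0.5, 0.5, -1.2]
finger_gap: 0.508
```

step_arm(
  commands=[
    [0, 0, -0.1, 0],
    [0, 0, -0.3, 0],
    [-0.1, 0, -0.6, 0],
    [-0.3, 0, -0.8, 0],
    [-0.45, 0, -0.8, 0],
  ],
)

```text
clock: 27.95
tcp_pos: [0.649, 0.1714, 0.4405]
orientation: [0.005, 0.094, 0.996, 0.001]
ft_force: [-0.8, 0.5, -0.3]
finger_gap: 0.644
```

step_arm(
  commands=[
    [0, 0, 0, 0],
    [0, 0, 0, 0],
    [0, 0, 0, 0],
  ],
)

```text
clock: 28.32
tcp_pos: [0.6465, 0.1719, 0.4325]
orientation: [-0.0, 0.094, 0.996, -0.0]
ft_force: [0.4, -0.1, -0.1]
finger_gap: 0.644
```

```bash
python3 - <<'E'
from h import *
raw=arm.capture("wrist"); c=fix(raw); p,M,s=tool(); print(p,s["clock"],s["ft_force"],s["finger_gap"]*93)
y=-.184; C=np.array([.559,.1883]); R2=np.array([[np.cos(y),-np.sin(y)],[np.sin(y),np.cos(y)]])
sc=3.0; W,H=780,330; gg=np.array([[0,0],[W,0],[W,H],[0,H]],float)
l=np.c_[(gg[:,0]-W/2),-(gg[:,1]-H/2)]/sc/1000; X=np.c_[C+l@R2.T,np.full(4,.06)]
o=cv2.warpPerspective(c["image"],cv2.getPerspectiveTransform(proj(c,X).astype(np.float32),gg.astype(np.float32)),(W,H),flags=cv2.INTER_CUBIC)
o=np.clip((o.astype(float)-60)*255/190,0,255).astype(np.uint8); save("r3",o)
E
```

```text
[0.64655065 0.17193113 0.43251154] 28.375 [0.47610203 0.29535598 0.15816478] 60.099965911215804
```

View pics/r3.png

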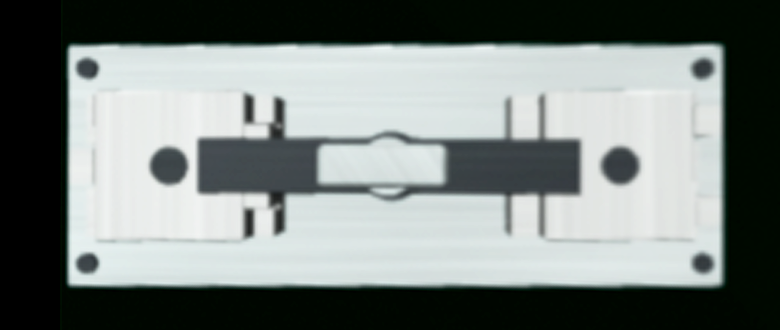

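```bash
python3 -c "
from cell import arm
print(arm.sign_off())"
```

```text
the job is handed in; nothing more can be done
None
```

Both upper halves are back on their own lower halves, the right way round. The wide one is on the near lower half and the fork on the far one. The clamp bar was raised, swung along the row, let down on both and released, and I handed the job in at about 28 s. The hand-in gives no verdict.

I levelled each sloping upper by pressing its tongues on the bare bench before inserting it.

**Last checks:**
- **Seating:** both backs look flat and central in the pictures. They measured about 1.1 mm (wide) and 1.7 mm (fork) off centre along the row, and about 0.1 mm across; the limit is 3.5 mm. I did not measure the seated heights directly. Gripper height when pressed home and the levels seen in the pictures agree with them being flush.
- **Clamp:** the bar lies along the row within about 0.01 rad. It stopped about 10.5 mm above its rest, where the wrist force changed sign. That fits it resting on both moulds, for which the reading should be 10 mm.
- **Robot:** it stands clear with the wrist force near zero.
- **Bystanders:** I saw no contact with any of them, but I did not re-measure their positions.

**One disagreement:** the wrist camera read about 2.4 mm off in height compared with known dimensions, so I corrected for that. Part of the along-row offset may also come from the camera. I viewed 12 pictures, two over the budget of 10.

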